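Refit the transformer covers of a valve amplifier

TASK

Take the stack of grey metal covers apart and put each cover back on the amplifier over the part it was made for: the three box covers over the transformers of matching size, large over large, middle over middle, small over small, and the round can over the capacitor. Each should end fully down on the top plate, well centred over its part and, for the box covers, square with it. Lower the covers into place, let none of them fall, and do not bump the glass valves.

Things in the scene. Friction and masses are not known exactly. Their poses are not given: they have to be found in the camera images.
- can: The round grey metal can, open underneath and closed on top, on top of the stack at the start: outside diameter 42 mm, height 50 mm, wall 2 mm (inside diameter 38 mm, 47 mm deep). Origin at the centre of its open underside, z up. It weighs about 0.09 kg; the three other covers 0.14, 0.19 and 0.25 kg.
- cover_small: The small grey sheet-metal cover, a box open underneath and closed on top: outside 48 (x) x 60 (y) x 50 (z) mm, walls 2 mm, top 3 mm, inside 44 x 56 mm and 47 mm deep. Origin at the centre of its open underside, z up; its y axis runs along its longer side. At the start it stands on the middle cover and carries the can.
- cover_middle: The middle-sized grey sheet-metal cover, a box open underneath and closed on top: outside 58 (x) x 76 (y) x 54 (z) mm, walls 2 mm, top 3 mm, inside 54 x 72 mm and 51 mm deep. Origin at the centre of its open underside, z up; its y axis runs along its longer side. At the start it stands on the large cover and carries the small one.
- cover_large: The large grey sheet-metal cover, a box open underneath and closed on top: outside 68 (x) x 92 (y) x 60 (z) mm, walls 2 mm, top 3 mm, inside 64 x 88 mm and 57 mm deep. Origin at the centre of its open underside, z up; its y axis runs along its longer side. At the start it stands on the bench and carries the stack. The four covers of the stack are roughly centred on each other, loose, with up to 4 mm of offset and 6 degrees of twist from one to the next.
- capacitor: The bare upright capacitor clamped to the top plate, a black cylinder with an aluminium top, fixed: diameter 22 mm, height 40 mm. The round can belongs over it. Origin at the centre of its foot, on the plate.
- transformer_small: The small bare transformer bolted to the top plate (dark laminated core with a copper winding through it), fixed: 28 (x) x 40 (y) x 36 (z) mm overall. Origin at the centre of its foot, on the plate; its y axis runs along its longer side, which lies along the length of the amplifier.
- transformer_middle: The middle-sized bare transformer bolted to the top plate (dark laminated core with a copper winding through it), fixed: 38 (x) x 56 (y) x 44 (z) mm overall. Origin at the centre of its foot, on the plate; its y axis runs along its longer side, which lies along the length of the amplifier.
- transformer_large: The large bare transformer bolted to the top plate (dark laminated core with a copper winding through it), fixed: 46 (x) x 70 (y) x 50 (z) mm overall. Origin at the centre of its foot, on the plate; its y axis runs along its longer side, which lies along the length of the amplifier.
- amplifier: The valve amplifier, fixed: a wooden plinth 220 (x) x 420 (y) mm with an aluminium top plate 60 mm above the bench. Origin at the centre of its underside. The three transformers and the capacitor stand in one row along its y axis, 100 mm apart, at x = -45 mm (the side nearer the robot), in any sequence.
- valves: The row of six glass valves (four of 22 mm, two of 33 mm diameter) along the other side of the top plate, fixed: the row runs 358 mm along y, is 33 mm deep in x and 70 mm high above the plate, its centre line 105 mm from that of the transformers. Origin at the middle of the row, on the plate.
There are look-alikes about, which are no part of the job. What is shaped like the cover_large but purple or red is not meant.

How it is judged:
By the outcome, as a careful person would: the job done as asked, in the order asked, and still so for the second after the job is handed in, with the robot touching nothing.
It also fails if it takes over 96 s, if anything falls off the work surface, if the arm or the gripper's body presses on something with over 40 N, if the wrist force passes 120 N, or if a joint passes its speed limit or range.

ROBOT

A 6-joint arm with a two-finger parallel gripper is mounted at the origin on the work surface. World frame = base frame: x ahead of the robot, y to its left, z up, the work surface at z = 0. Lengths are in m, angles in rad, forces in N, time in s.
With the tool pointing down it reaches from about 0.375 to 0.9 m from the base axis. Payload 3.1 kg.
Tool frame: the origin (TCP) lies on the centre line of the jaws, within the pads' length; the fingertips stand 14 mm ahead of it and the grasp point (between the pads) lies 5 mm behind it; y points along the fingers, z is the direction in which the jaws open and shut, and the axes are right-handed (so a half turn about y gives the same grasp; the last joint's range is limited). The gripper opens to 87 mm and grips with 3 to 60 N. Pads are 19 mm wide; open, the fingers measure 117 mm over their backs; the gripper's body (75 mm by 190 mm) begins 51 mm behind the grasp point.
Start: joints at [-1.488, 0.527, 1.433, -0, 1.181, -0.178], TCP at [0.161, -0.604, 0.237] pointing down, gripper open.
Joint ranges: [-3.08, 3.08], [-0.75, 2.2], [0.22, 2.44], [-1.43, 4.57], [0, 2.65], [-2.85, 2.85]. Speed limits (rad/s): [2.79, 2.79, 3.14, 3.14, 3.14, 3.14].

INTERFACE

Orientations are given as a unit quaternion [x, y, z, w].
In Python, from rig import robot, vision gives the robot as it stands.
- The arm moves only by the shell command python3 -m crank 'ROWS' [FORCE]. ROWS is JSON, a list of rows, each a list of 7 numbers: the shift along the tool's x, y, z as a fraction of full scale, then the turn, a rotation vector about the tool's x, y, z as a fraction of full scale, then the gripper command: -1 is shut, 1 is fully open, values between are in proportion. In form: [[x, y, z, wx, wy, wz, grip], ...]. A call has 1 to 10 rows; each row is the pose to reach, as a shift and turn from the pose commanded when the call began, along the tool's axes at that moment, turning the shorter way round; what a row does not reach only later rows make up. Full scale, the value 1, is 50 cm for a shift and pi rad for a turn. A row lasts 1/8 s, in which the tool goes at most 62.5 mm and 10.7 degrees, less where a joint would pass 70% of its speed; a pose out of reach is approached as far as the arm can. A call with a number of a shift or a turn outside -1 to 1 is refused whole. A call with a gripper value outside its range is refused whole. The fingers move at their own pace and stop on an object; FORCE is the grip in N (left out, the last holds). Time passes only in rows, so rows that repeat a pose let the fingers close. It gives the time, the measured TCP pose, the force and the opening at its end, in the units of the state.
- robot.get_obs(): the state, without advancing time (a new reading comes with each control period).
- vision.camera(name): name is "scene" or "top" or "wrist"; returns the picture (400x640x3 uint8, blue, green, red); there is no depth.
- vision.camera_info(name): a dict with "vfov" (degrees; the focal length in pixels is half the picture's height over the tangent of half this angle, whatever the lens; pixels are square), "cx", "cy" (the principal point, pixels), "world_from_camera" (4x4, takes a point from camera to world coordinates); the wrist camera has in their place "tool_from_camera" (4x4, takes a point from camera to tool coordinates, whose origin is the TCP and whose axes are the tool frame's). Camera axes: x right, y up, looking along -z (the intrinsics and any distortion apply to the point x, -y, -z); pixel columns grow to the right and rows downward; lengths in m; the calibration is good to about 2 mm. A picture is of the moment at which its call begins: read the wrist's pose just before it. camera_info takes no time and is no camera call.
- robot.hand_in(): hands the job in, once; it reports no verdict.
The state is a dict: "time": time; "q": joint angles; "joint_velocities": joint speeds; "joint_torque": joint torques, N m; "position": TCP position; "tool_rot": TCP orientation; "ft_force": force on the tool from outside, world axes, zero at the start; "moment": the same for the moment, N m; "grip_width": finger opening in m.
Only numpy, scipy, OpenCV 4.12 (cv2) and the standard library are available. Lean on these libraries where they do the work, as an engineer would, in place of code of your own. Each camera call takes 0.05 s, during which the arm holds its last target.

## Working session

There is one attempt and no reset: what is moved stays moved. The work goes in short steps, Python scripts to look and compute and a shell command to move; the robot and the scene stay as the last step left them, time stands still between calls to the robot, and variables do not carry over. Pictures are saved under pics/ and viewed, and the job is handed in when it is done.

```bash
ls; mkdir -p pics; python3 - <<'E'
from rig import robot, vision
import cv2
print(robot.get_obs())
for n in("scene","top","wrist"):
    print(n,vision.camera_info(n))
    cv2.imwrite(f"pics/{n}0.png",vision.camera(n))
E
```

```text
pics
{'time': 0.0, 'q': array([-1.48851747e+00,  5.28407381e-01,  1.43392512e+00,  3.79256187e-06,
        1.18141317e+00, -1.78497251e-01]), 'joint_velocities': array([-0.00133512,  0.00163652,  0.00146314,  0.00100057, -0.0012468 ,
        0.00123624]), 'joint_torque': array([-3.52281950e-04, -4.40035915e+01, -1.76593298e+01,  6.32991409e-02,
        5.84449363e-02, -1.65338565e-04]), 'position': array([ 0.16111518, -0.60313282,  0.23560048]), 'tool_rot': array([-0.09189885,  0.70186444, -0.70034391,  0.09197454]), 'ft_force': array([0.14808059, 0.81852969, 0.08090131]), 'moment': array([0.02147472, 0.02030859, 0.04281466]), 'grip_width': 0.08729574155498869}
scene {'vfov': 48.44945734108441, 'cx': 328.31550758867235, 'cy': 201.94136061914298, 'world_from_camera': array([[-0.0970591 , -0.51662753,  0.85069121,  1.54864147],
       [ 0.99524669, -0.04353308,  0.08711429,  0.15907576],
       [-0.00797243,  0.85510284,  0.51839712,  0.74266244],
       [ 0.        ,  0.        ,  0.        ,  1.        ]])}
top {'vfov': 52.80045336483384, 'cx': 317.6134743822534, 'cy': 208.39905511390583, 'world_from_camera': array([[-0.02341649,  0.99268417, -0.11844749,  0.43505842],
       [-0.99963135, -0.02487787, -0.01087418,  0.06250498],
       [-0.01374135,  0.11814919,  0.99290077,  1.21165968],
       [ 0.        ,  0.        ,  0.        ,  1.        ]])}
wrist {'vfov': 61.148252040845456, 'cx': 318.8223018831537, 'cy': 193.9524055901871, 'tool_from_camera': array([[-2.11609756e-04, -9.60166172e-01, -2.79429556e-01,
        -7.64478236e-02],
       [ 5.36466948e-05,  2.79429551e-01, -9.60166196e-01,
        -1.48299027e-01],
       [ 9.99999976e-01, -2.18171006e-04, -7.62027741e-06,
         6.90373513e-04],
       [ 0.00000000e+00,  0.00000000e+00,  0.00000000e+00,
         1.00000000e+00]])}
```

View pics/scene0.png

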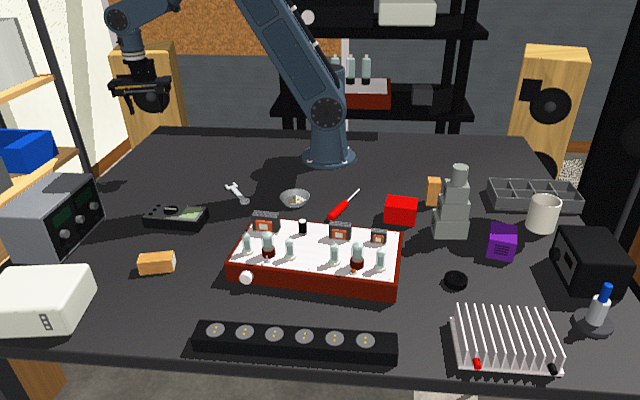

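View pics/top0.png

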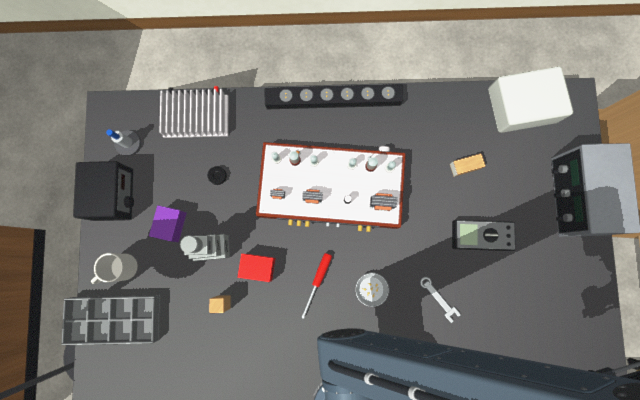

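View pics/wrist0.png

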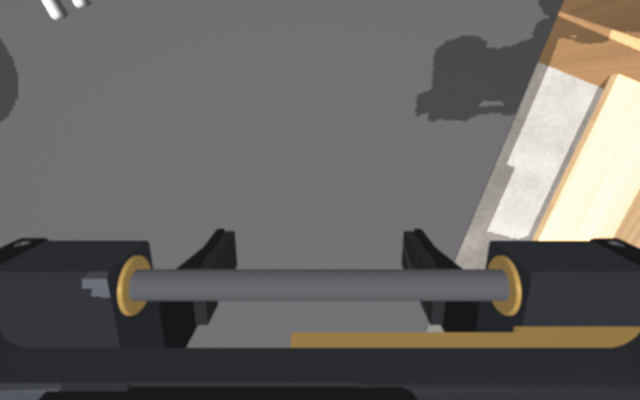

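```bash
cat > h.py <<'E'
import numpy as np, cv2
from rig import robot, vision
from scipy.spatial.transform import Rotation as R
def info(n):
    i=vision.camera_info(n); f=200/np.tan(np.radians(i["vfov"]/2))
    if n=="wrist":
        o=robot.get_obs(); T=np.eye(4); T[:3,:3]=R.from_quat(o["tool_rot"]).as_matrix(); T[:3,3]=o["position"]
        M=T@i["tool_from_camera"]
    else: M=i["world_from_camera"]
    return f,i["cx"],i["cy"],M
def ray(I,u,v):
    f,cx,cy,M=I; d=M[:3,:3]@np.array([(u-cx)/f,-(v-cy)/f,-1]); return M[:3,3],d
def onz(I,u,v,z):
    o,d=ray(I,u,v); return o+d*(z-o[2])/d[2]
def proj(I,p):
    f,cx,cy,M=I; q=M[:3,:3].T@(np.asarray(p)-M[:3,3]); return np.array([cx+f*q[0]/-q[2],cy-f*q[1]/-q[2]])
def crop(img,x0,y0,x1,y1,s,name):
    cv2.imwrite("pics/"+name,cv2.resize(img[y0:y1,x0:x1],None,fx=s,fy=s,interpolation=cv2.INTER_CUBIC))
def tool():
    o=robot.get_obs(); return o["position"],R.from_quat(o["tool_rot"]).as_matrix(),o
E
python3 - <<'E'
from h import *
t=cv2.imread("pics/top0.png"); s=cv2.imread("pics/scene0.png")
crop(t,250,130,410,240,5,"t_amp.png")
crop(t,140,190,280,290,5,"t_st.png")
crop(s,400,150,540,270,5,"s_st.png")
crop(s,220,200,410,305,4,"s_amp.png")
print(tool()[1].round(3))
E
```

```text
[[-0.966 -0.     0.258]
 [-0.258  0.002 -0.966]
 [-0.    -1.    -0.002]]
```

View pics/t_amp.png

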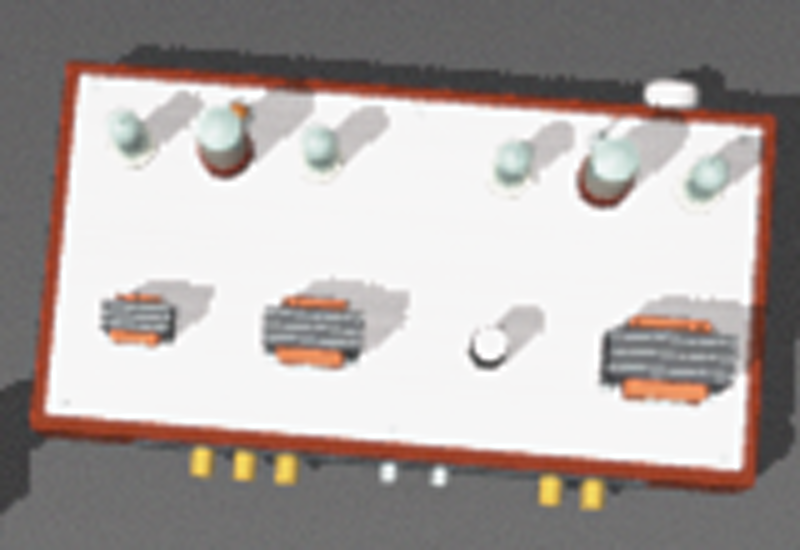

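View pics/t_st.png

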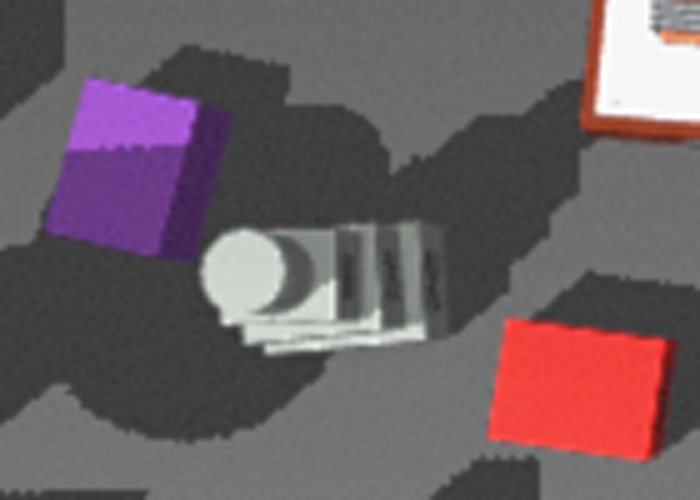

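View pics/s_st.png

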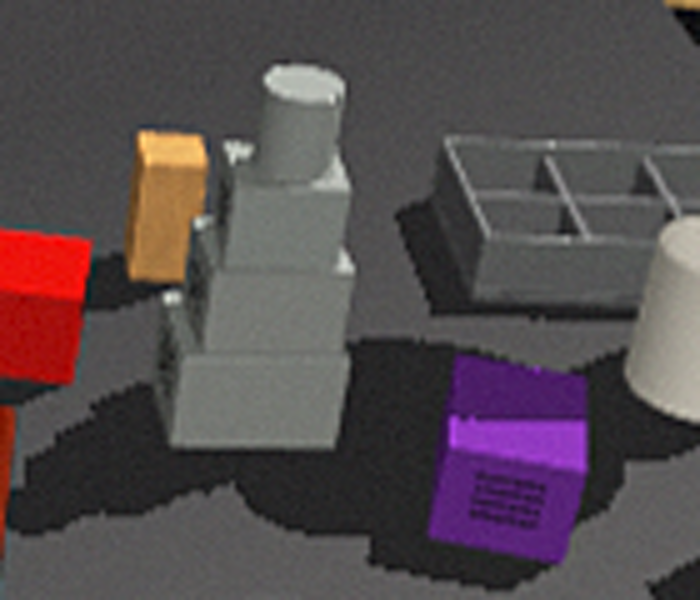

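View pics/s_amp.png

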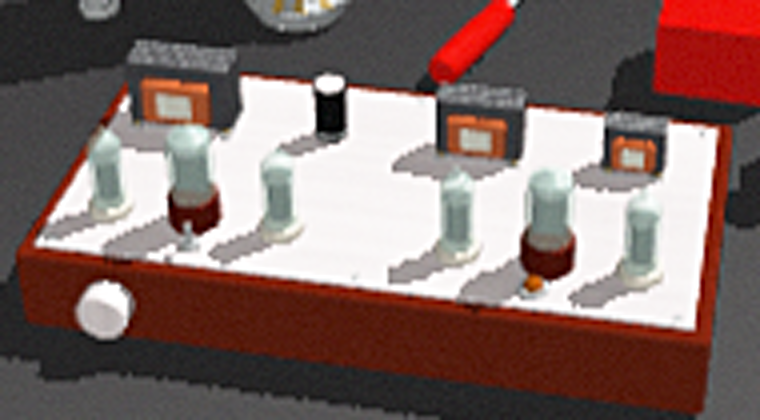

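```bash
python3 - <<'E'
from h import *
I=info("top"); t=cv2.imread("pics/top0.png")
# plate: bright
m=(t.min(2)>200).astype(np.uint8); m[:, :255]=0; m[:,408:]=0; m[:140]=0; m[235:]=0
m=cv2.morphologyEx(m,cv2.MORPH_CLOSE,np.ones((3,3)))
cs,_=cv2.findContours(m,cv2.RETR_EXTERNAL,cv2.CHAIN_APPROX_NONE)
c=max(cs,key=cv2.contourArea)
P=np.array([onz(I,u,v,.06)[:2] for u,v in cv2.convexHull(c)[:,0]]).astype(np.float32)*1000
r=cv2.minAreaRect(P); print("plate",r)
# frame incl. red
fx=lambda L:[(250+a/5,130+b/5) for a,b in L]
for n,z,L in [("wood",.06,[(68,62),(775,117),(755,484),(32,428)]),("plate",.06,[(78,72),(765,125),(742,470),(45,415)]),
 ("small",.06+.036,[(103,300),(172,300),(174,336),(104,336)]),("cap",.1,[(489,342)]),("mid",.104,[(264,309),(362,309),(362,350),(264,350)]),("large",.11,[(608,331),(738,335),(735,388),(606,380)])]:
    Q=np.array([onz(I,u,v,z) for u,v in fx(L)])[:,:2]*1000; print(n,Q.round(0).tolist(),Q.mean(0).round(1))
S=lambda L:[(140+a/5,190+b/5) for a,b in L]
for n,z,L in [("can",.214,[(245,272)]),("small",.164,[(335,229),(334,322),(222,325)]),("mid",.114,[(376,223),(380,331),(246,344)]),("large",.06,[(418,222),(424,338),(268,353)])]:
    Q=np.array([onz(I,u,v,z) for u,v in S(L)])[:,:2]*1000; print(n,Q.round(0).tolist(), "mean of diag",((Q[0]+Q[-1])/2).round(1))
E
```

```text
plate ((644.043701171875, 35.40693664550781), (399.5555114746094, 199.72767639160156), 83.92575073242188)
wood [[772.0, 229.0], [728.0, -184.0], [514.0, -162.0], [556.0, 252.0]] [642.3  34. ]
plate [[766.0, 224.0], [723.0, -178.0], [522.0, -155.0], [563.0, 244.0]] [643.4  33.9]
small [[623.0, 206.0], [622.0, 167.0], [602.0, 166.0], [603.0, 205.0]] [612.8 185.8]
cap [[594.0, -10.0]] [593.6 -10. ]
mid [[615.0, 115.0], [613.0, 60.0], [590.0, 61.0], [592.0, 115.0]] [602.5  87.8]
large [[597.0, -75.0], [593.0, -147.0], [563.0, -144.0], [569.0, -73.0]] [ 580.5 -109.5]
can [[472.0, 394.0]] mean of diag [472.2 394.2]
small [[495.0, 364.0], [447.0, 364.0], [447.0, 422.0]] mean of diag [471.1 393.3]
mid [[501.0, 356.0], [442.0, 353.0], [437.0, 426.0]] mean of diag [468.9 391.2]
large [[504.0, 346.0], [438.0, 343.0], [432.0, 432.0]] mean of diag [467.9 389. ]
```

```bash
cat >> h.py <<'E'
def go(x,y,z,a):
    "target TCP in m, tool-x angle deg (tool down): print row values"
    p,M,o=tool(); c,s=np.cos(np.radians(a)),np.sin(np.radians(a))
    X=np.array([c,s,0]);Y=np.array([0,0,-1.]);Z=np.cross(X,Y); T=np.c_[X,Y,Z]
    d=M.T@(np.array([x,y,z])-p)/.5; r=R.from_matrix(M.T@T).as_rotvec()/np.pi
    print("ROW",d.round(4).tolist(),r.round(4).tolist(),"rows>=",round(np.linalg.norm(d)*8,1),round(np.linalg.norm(r)*180/10.7,1))
def st():
    p,M,o=tool(); print("t",round(o["time"],2),"p",(p*1000).round(1),"ang",np.degrees(np.arctan2(M[1,0],M[0,0])).round(2),"down",M[2,1].round(4),"F",o["ft_force"].round(1),"w",round(o["grip_width"]*1000,1))
E
python3 -c "
from h import *
st(); go(.6,-.056,.4,-96); go(.42,-.28,.35,-130)"
```

```text
t 0.15 p [ 161.1 -603.3  235.8] ang -165.06 down -1.0 F [-0.4  0.1  0.1] w 87.0
ROW [-1.1304, -0.3267, -0.8319] [0.0004, -0.3837, -0.0004] rows>= 11.5 6.5
ROW [-0.667, -0.2274, -0.4917] [0.0005, -0.1948, -0.0003] rows>= 6.9 3.3
```

```bash
R='[-0.667,-0.2274,-0.4917,0,-0.1948,0,1]'; python3 -m crank '[[-0.667,-0.2274,-0.4917,0,-0.1948,0,1],[-0.667,-0.2274,-0.4917,0,-0.1948,0,1],[-0.667,-0.2274,-0.4917,0,-0.1948,0,1],[-0.667,-0.2274,-0.4917,0,-0.1948,0,1],[-0.667,-0.2274,-0.4917,0,-0.1948,0,1],[-0.667,-0.2274,-0.4917,0,-0.1948,0,1],[-0.667,-0.2274,-0.4917,0,-0.1948,0,1]]'; python3 -c "
from h import *
st(); go(.6,-.056,.4,-96)"
```

```text
time: 1.02
position: [0.421, -0.2783, 0.3508]
tool_rot: [0.299, -0.641, 0.641, -0.299]
ft_force: [0.3, -0.3, -0.0]
grip_width: 0.0869
t 1.02 p [ 421.  -278.3  350.8] ang -129.96 down -1.0 F [ 0.3 -0.3 -0. ] w 86.9
ROW [-0.5708, -0.0983, -0.0111] [-0.0001, -0.1887, -0.0] rows>= 4.6 3.2
```

```bash
python3 -m crank '[[-0.57,-0.098,-0.011,0,-0.1887,0,1],[-0.57,-0.098,-0.011,0,-0.1887,0,1],[-0.57,-0.098,-0.011,0,-0.1887,0,1],[-0.57,-0.098,-0.011,0,-0.1887,0,1],[-0.57,-0.098,-0.011,0,-0.1887,0,1],[-0.57,-0.098,-0.011,0,-0.1887,0,1],[-0.57,-0.098,-0.011,0,-0.1887,0,1]]'; python3 -c "
from h import *
st()
cv2.imwrite('pics/w1.png',vision.camera('wrist')); np.save('w1.npy',info('wrist')[3]); go(.6,.09,.4,-96)"
```

```text
time: 1.9
position: [0.5983, -0.0587, 0.3986]
tool_rot: [-0.474, 0.526, -0.525, 0.473]
ft_force: [-0.5, -0.1, 0.7]
grip_width: 0.0873
t 1.9 p [598.3 -58.7 398.6] ang -96.02 down -1.0 F [-0.5 -0.1  0.7] w 87.3
ROW [-0.2971, -0.0027, -0.0279] [0.0005, -0.0004, 0.0001] rows>= 2.4 0.0
```

View pics/w1.png

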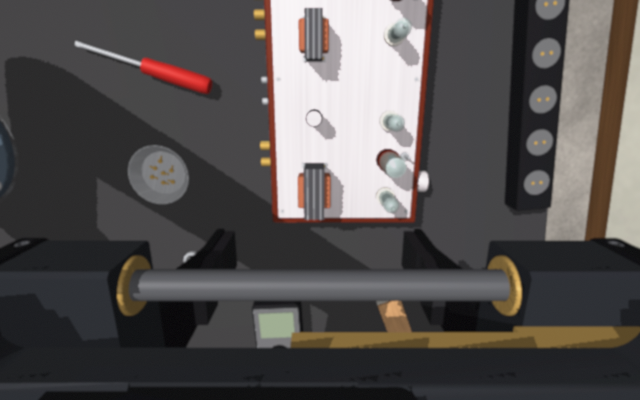

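```bash
python3 -m crank '[[-0.297,-0.003,-0.028,0,0,0,1],[-0.297,-0.003,-0.028,0,0,0,1],[-0.297,-0.003,-0.028,0,0,0,1],[-0.297,-0.003,-0.028,0,0,0,1],[-0.297,-0.003,-0.028,0,0,0,1]]'; python3 - <<'E'
from h import *
st()
w=vision.camera('wrist');cv2.imwrite('pics/w2.png',w); np.save('w2.npy',info('wrist')[3])
crop(w,220,0,480,232,2.5,"w2c.png"); crop(cv2.imread('pics/w1.png'),220,0,480,232,2.5,"w1c.png")
E
```

```text
time: 2.58
position: [0.6005, 0.0889, 0.4006]
tool_rot: [0.473, -0.526, 0.526, -0.472]
ft_force: [1.1, -0.4, 0.2]
grip_width: 0.0871
t 2.58 p [600.5  88.9 400.6] ang -96.14 down -1.0 F [ 1.1 -0.4  0.2] w 87.1
```

View pics/w2c.png

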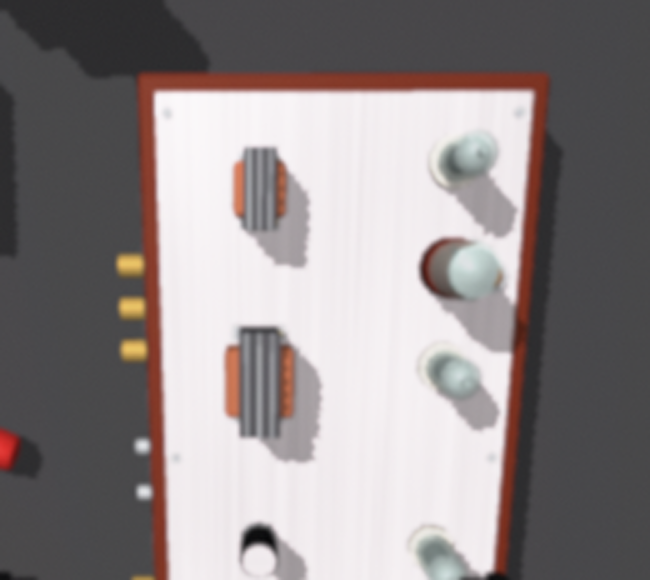

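View pics/w1c.png

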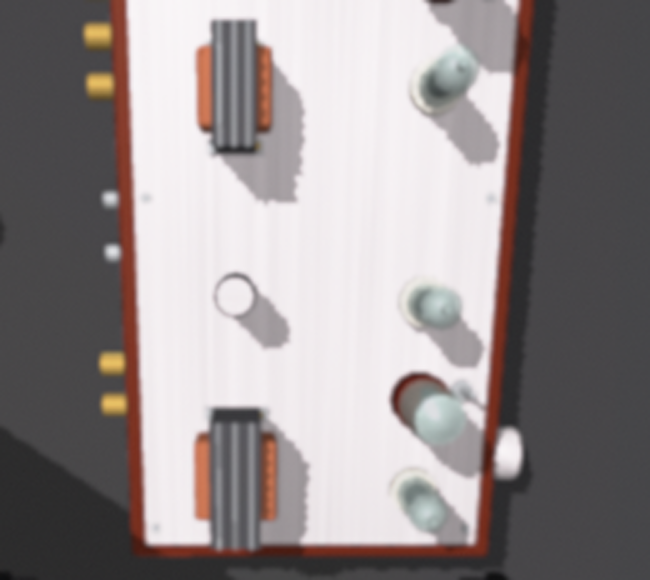

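```bash
python3 - <<'E'
from h import *
f,cx,cy,_=info("wrist")
I1=(f,cx,cy,np.load('w1.npy'));I2=(f,cx,cy,np.load('w2.npy'))
for n,I,z,L in [("small",I2,.096,[(245,148),(278,148),(278,230),(245,230)]),("mid",I2,.104,[(240,333),(280,333),(280,437),(240,437)]),
("cap2",I2,.1,[(259,560)]),("mid1",I1,.104,[(213,20),(257,20),(257,143),(213,143)]),("cap1",I1,.1,[(235,296)]),("large",I1,.11,[(211,420),(261,420),(260,548),(212,548)]),
("plateTop",I2,.06,[(154,91),(535,91)]),("woodTop",I2,.06,[(138,74),(548,74)]),("plateBot",I1,.06,[(145,544),(475,544)])]:
    Q=np.array([onz(I,220+u/2.5,v/2.5,z) for u,v in L])[:,:2]*1000; print(n,Q.round(0).tolist(),Q.mean(0).round(1))
E
```

```text
small [[612.0, 207.0], [629.0, 206.0], [625.0, 167.0], [608.0, 169.0]] [618.4 187.1]
mid [[600.0, 118.0], [621.0, 115.0], [615.0, 60.0], [594.0, 63.0]] [607.3  89. ]
cap2 [[597.0, -11.0]] [596.5 -10.5]
mid1 [[600.0, 116.0], [621.0, 114.0], [615.0, 60.0], [594.0, 63.0]] [607.4  88.4]
cap1 [[596.0, -11.0]] [596.3 -11.2]
large [[577.0, -73.0], [603.0, -75.0], [595.0, -147.0], [569.0, -144.0]] [ 586.2 -109.7]
plateTop [[568.0, 244.0], [768.0, 222.0]] [667.9 233.3]
woodTop [[560.0, 253.0], [775.0, 230.0]] [667.7 241.6]
plateBot [[524.0, -155.0], [725.0, -176.0]] [ 624.7 -165.9]
```

```bash
python3 - <<'E'
from h import *
I=info("scene")
fx=lambda L:[(220+a/4,200+b/4) for a,b in L]
for n,z,L in [("cap",.1,[(330,82)]),("small",.096,[(637,126)]),("mid",.104,[(482,96)]),("large",.11,[(183,60)]),("platecorners",.06,[(723,133),(694,328),(40,248)])]:
    print(n,[(onz(I,u,v,z)*1000).round(0).tolist() for u,v in fx(L)])
go(.472,.394,.36,-90)
E
```

```text
cap [[593.0, -7.0, 100.0]]
small [[620.0, 193.0, 96.0]]
mid [[606.0, 93.0, 104.0]]
large [[590.0, -104.0, 110.0]]
platecorners [[571.0, 251.0, 60.0], [766.0, 227.0, 60.0], [729.0, -166.0, 60.0]]
ROW [-0.5794, 0.081, -0.3212] [0.0001, -0.0343, 0.0002] rows>= 5.3 0.6
```

```bash
python3 -m crank '[[-0.579,0.081,-0.321,0,-0.034,0,1],[-0.579,0.081,-0.321,0,-0.034,0,1],[-0.579,0.081,-0.321,0,-0.034,0,1],[-0.579,0.081,-0.321,0,-0.034,0,1],[-0.579,0.081,-0.321,0,-0.034,0,1],[-0.579,0.081,-0.321,0,-0.034,0,1],[-0.579,0.081,-0.321,0,-0.034,0,1],[-0.579,0.081,-0.321,0,-0.034,0,1]]'; python3 - <<'E'
from h import *
st()
w=vision.camera('wrist');cv2.imwrite('pics/w3.png',w); np.save('w3.npy',info('wrist')[3])
crop(w,200,60,440,260,3,"w3c.png")
E
```

```text
time: 3.62
position: [0.4728, 0.3936, 0.3605]
tool_rot: [0.5, -0.5, 0.501, -0.5]
ft_force: [-0.0, 0.1, -0.4]
grip_width: 0.0871
t 3.62 p [472.8 393.6 360.5] ang -90.05 down -1.0 F [-0.   0.1 -0.4] w 87.1
```

View pics/w3c.png

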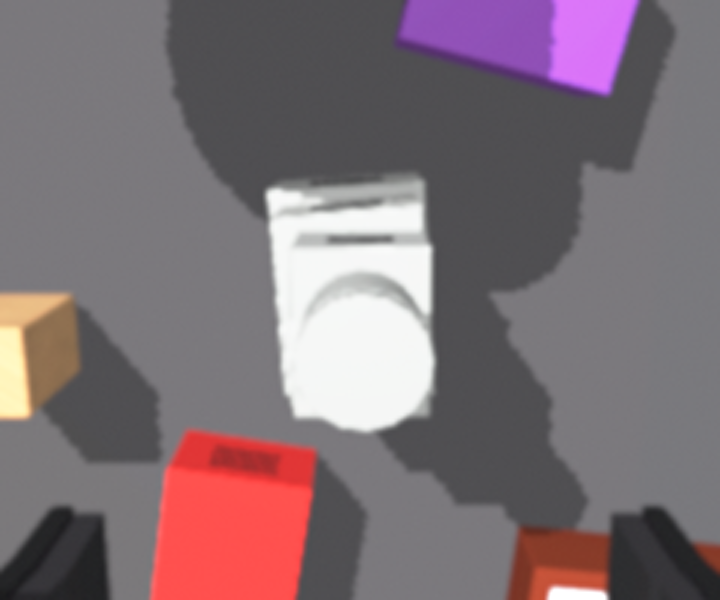

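```bash
python3 - <<'E'
from h import *
f,cx,cy,_=info("wrist"); I=(f,cx,cy,np.load('w3.npy'))
for n,z,L in [("can",.214,[(366,362)]),("canedges",.214,[(298,360),(434,360)]),("small",.164,[(292,246),(432,246),(432,415)]),("midfar",.114,[(275,216),(422,206)])]:
    print(n,[(onz(I,200+u/3,60+v/3,z)*1000).round(1).tolist() for u,v in L])
go(.474,.394,.196,-90)
E
```

```text
can [[475.8, 396.0, 214.0]]
canedges [[455.5, 396.7, 214.0], [496.1, 396.6, 214.0]]
small [[451.2, 424.1, 164.0], [498.6, 424.0, 164.0], [499.8, 364.2, 164.0]]
midfar [[441.7, 429.0, 114.0], [498.1, 432.7, 114.0]]
ROW [-0.0011, 0.3292, 0.0019] [-0.0003, -0.0004, 0.0002] rows>= 2.6 0.0
```

```bash
python3 -m crank '[[-0.003,0.12,0.002,0,0,0,1],[-0.003,0.22,0.002,0,0,0,1],[-0.003,0.3,0.002,0,0,0,1],[-0.003,0.328,0.002,0,0,0,1],[-0.003,0.328,0.002,0,0,0,1],[-0.003,0.328,0.002,0,0,0,1]]'; python3 -c "
from h import *
st()"; python3 -m crank '[[0,0,0,0,0,0,0],[0,0,0,0,0,0,-1],[0,0,0,0,0,0,-1],[0,0,0,0,0,0,-1],[0,0,0,0,0,0,-1]]' 12;python3 -c "
from h import *
st()"
```

```text
time: 4.42
position: [0.474, 0.3974, 0.1983]
tool_rot: [-0.499, 0.499, -0.5, 0.502]
ft_force: [0.8, -0.3, 0.3]
grip_width: 0.0868
t 4.42 p [474.  397.4 198.3] ang -89.94 down -1.0 F [ 0.8 -0.3  0.3] w 86.8
time: 5.05
position: [0.4725, 0.397, 0.1962]
tool_rot: [-0.5, 0.5, -0.5, 0.5]
ft_force: [0.2, 0.4, 0.8]
grip_width: 0.045
t 5.05 p [472.5 397.  196.2] ang -89.9 down -1.0 F [0.2 0.4 0.8] w 45.0
```

```bash
python3 -m crank '[[0,0,0,0,0,0,-1],[0,0,0,0,0,0,-1],[0,0,0,0,0,0,-1]]' 15;python3 - <<'E'
from h import *
st()
w=vision.camera('wrist');st();t=vision.camera('top');st()
crop(w,180,60,460,300,2.5,"w4c.png");cv2.imwrite('pics/t4.png',t);crop(t,140,190,280,290,5,"t4c.png")
E
```

```text
time: 5.42
position: [0.4725, 0.397, 0.1962]
tool_rot: [-0.5, 0.5, -0.5, 0.5]
ft_force: [1.0, 0.3, 0.7]
grip_width: 0.0412
t 5.42 p [472.5 397.  196.2] ang -89.91 down -1.0 F [1.  0.3 0.7] w 41.2
t 5.47 p [472.5 397.  196.2] ang -89.91 down -1.0 F [ 0.9 -0.4  0.2] w 40.9
t 5.53 p [472.5 397.  196.3] ang -89.91 down -1.0 F [ 0.7 -0.1  0. ] w 41.0
```

View pics/w4c.png

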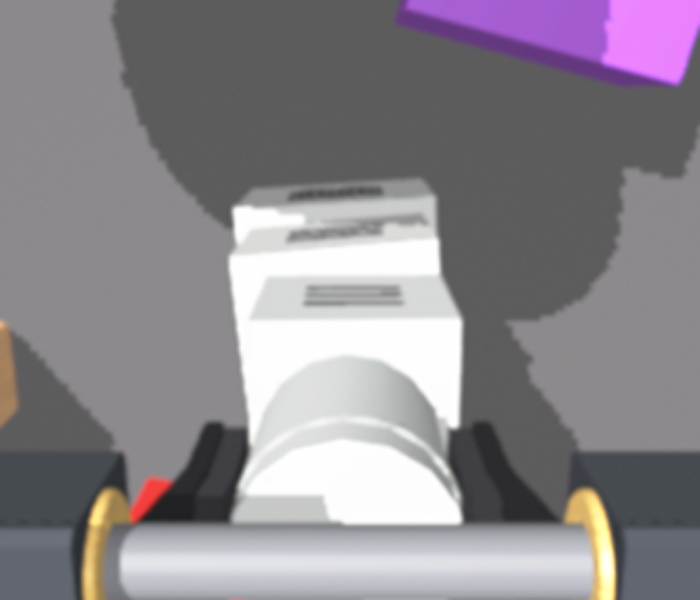

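```bash
python3 - <<'E'
from h import *
I=info("wrist")
for v,z in((356,.164),(418,.214),(440,.214)): print(onz(I,320,60+v/2.5,z).round(4))
for u in (237,461): print(onz(I,180+u/2.5,60+495/2.5,.214).round(4))
# small top far corners, near
for u,v in ((250,320),(462,318)): print('small',onz(I,180+u/2.5,60+v/2.5,.164).round(4))
E
```

```text
[0.4732 0.4154 0.164 ]
[0.473  0.4206 0.214 ]
[0.4731 0.4166 0.214 ]
[0.4539 0.4065 0.214 ]
[0.4919 0.4066 0.214 ]
small [0.4511 0.4237 0.164 ]
small [0.4979 0.4243 0.164 ]
```

```bash
python3 -m crank '[[0,-0.02,0,0,0,0,-1],[0,-0.06,0,0,0,0,-1],[0,-0.12,0,0,0,0,-1],[0,-0.15,0,0,0,0,-1],[0,-0.15,0,0,0,0,-1],[0,-0.15,0,0,0,0,-1]]'; python3 -c "
from h import *
st();go(.5958,-.0083,.27,-96.2)"
```

```text
time: 6.28
position: [0.4717, 0.3965, 0.2702]
tool_rot: [0.501, -0.5, 0.499, -0.5]
ft_force: [-0.1, -0.3, -0.9]
grip_width: 0.0411
t 6.28 p [471.7 396.5 270.2] ang -89.91 down -1.0 F [-0.1 -0.3 -0.9] w 41.1
ROW [0.8101, 0.0009, 0.2469] [0.0006, 0.035, 0.0004] rows>= 6.8 0.6
```

```bash
python3 -m crank '[[0.04,0,0.012,0,0.002,0,-1],[0.12,0,0.036,0,0.006,0,-1],[0.22,0,0.067,0,0.01,0,-1],[0.32,0,0.098,0,0.014,0,-1],[0.42,0,0.128,0,0.02,0,-1],[0.52,0,0.158,0,0.025,0,-1],[0.62,0,0.189,0,0.03,0,-1],[0.71,0,0.217,0,0.035,0,-1],[0.78,0,0.238,0,0.035,0,-1],[0.81,0.001,0.247,0,0.035,0,-1]]';python3 -m crank '[[0,0,0,0,0,0,-1],[0,0,0,0,0,0,-1],[0,0,0,0,0,0,-1]]'; python3 - <<'E'
from h import *
st(); I=info("wrist"); np.save('w5.npy',I[3])
w=vision.camera('wrist'); st()
cv2.imwrite('pics/w5.png',w)
E
```

```text
time: 7.52
position: [0.5963, -0.0109, 0.2699]
tool_rot: [-0.472, 0.527, -0.527, 0.471]
ft_force: [-1.0, -0.5, -1.3]
grip_width: 0.041
time: 7.9
position: [0.5961, -0.0063, 0.2708]
tool_rot: [-0.473, 0.526, -0.526, 0.473]
ft_force: [0.1, 0.8, -0.8]
grip_width: 0.0412
t 7.9 p [596.1  -6.3 270.8] ang -96.09 down -1.0 F [ 0.1  0.8 -0.8] w 41.2
t 7.95 p [596.2  -6.4 270.9] ang -96.1 down -1.0 F [ 0.2 -0.3 -1.6] w 41.2
```

View pics/w5.png

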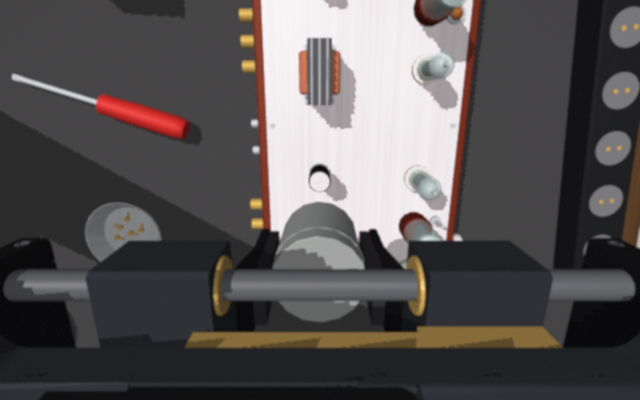

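```bash
python3 - <<'E'
from h import *
w=cv2.imread('pics/w5.png'); crop(w,230,30,400,250,3.5,"w5c.png")
w=cv2.imread('pics/w5.png');crop(w,230,140,420,250,4,"w5d.png")
E
```

```text
(no output)
```

View pics/w5d.png

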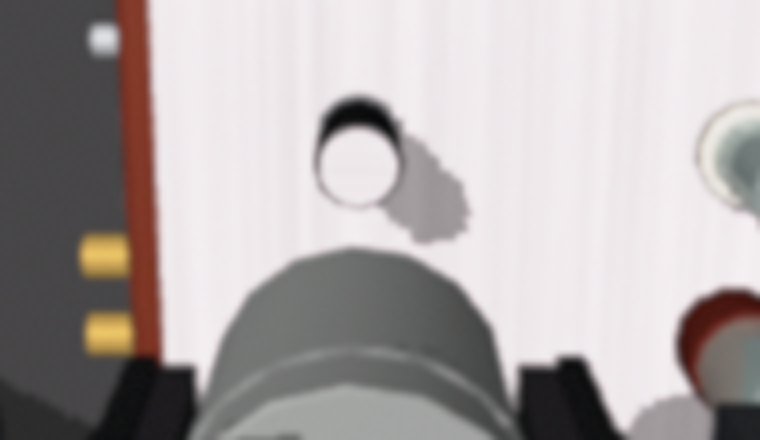

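View pics/w5c.png

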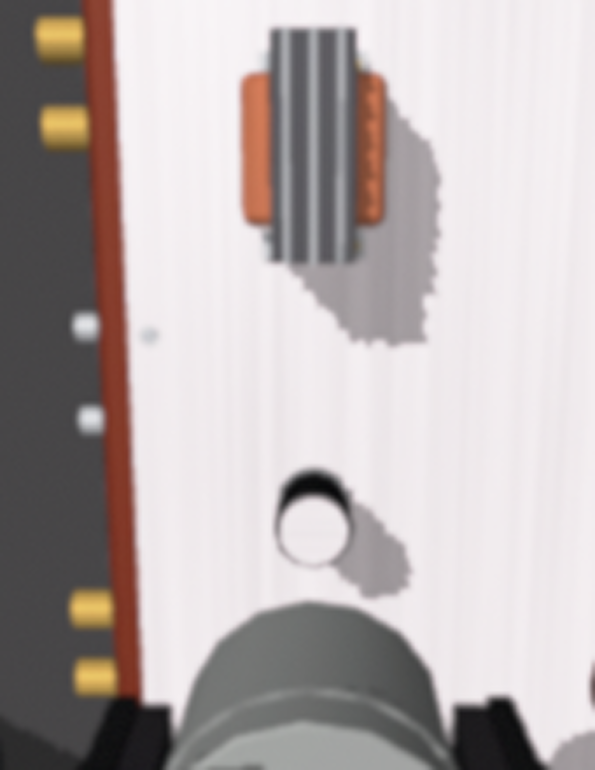

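```bash
python3 - <<'E'
from h import *
f,cx,cy,_=info("wrist"); I=(f,cx,cy,np.load('w5.npy'))
p=np.array([.5961,-.0063]); tx=np.array([np.cos(np.radians(-96.1)),np.sin(np.radians(-96.1))]);tz=np.array([-tx[1],tx[0]])
def rep(n,u,v,z):
    q=onz(I,u,v,z)[:2]; d=(q-p)*1000; print(n,(q*1000).round(1),"tool x,z mm",(d@tx).round(1),(d@tz).round(1))
rep("cap",319.75,181.5,.1);rep("cap foot far edge",230+358/4,140+97/4,.06)
rep("mid",319.4,71.7,.104)
rep("can far bottom rim",319.5,202,.2708-.0322)
rep("can far top",319.5,140+385/4,.2708+.018)
for u in(196,524): rep("can side",230+u/4,140+425/4,.2708+.018)
E
```

```text
cap [596.4 -10.6] tool x,z mm 4.2 0.8
cap foot far edge [597.2  -1.5] tool x,z mm -4.9 0.6
mid [606.7  89.1] tool x,z mm -96.0 0.4
can far bottom rim [598.5  12.2] tool x,z mm -18.7 0.5
can far top [598.6  13.2] tool x,z mm -19.6 0.4
can side [581.2  10.4] tool x,z mm -15.1 -16.6
can side [615.4   6.8] tool x,z mm -15.1 17.8
```

```bash
python3 -m crank '[[0.0044,0.03,0.0006,0,0,0,-1],[0.0044,0.1,0.0006,0,0,0,-1],[0.0044,0.17,0.0006,0,0,0,-1],[0.0044,0.22,0.0006,0,0,0,-1],[0.0044,0.22,0.0006,0,0,0,-1],[0.0044,0.22,0.0006,0,0,0,-1]]'; python3 - <<'E'
from h import *
st();go(.5962,-.0086,.0945,-96.15)
w=vision.camera('wrist'); st();cv2.imwrite('pics/w6.png',w)
E
```

```text
time: 8.7
position: [0.5972, -0.01, 0.1612]
tool_rot: [0.472, -0.526, 0.527, -0.472]
ft_force: [0.5, 0.5, 0.1]
grip_width: 0.0414
t 8.7 p [597.2 -10.  161.2] ang -96.19 down -1.0 F [0.5 0.5 0.1] w 41.4
ROW [-0.0026, 0.1333, -0.0023] [-0.0003, -0.0002, 0.0] rows>= 1.1 0.0
t 8.75 p [597.5 -10.1 161.7] ang -96.2 down -1.0 F [ 0.9 -0.4 -0.3] w 41.1
```

View pics/w6.png

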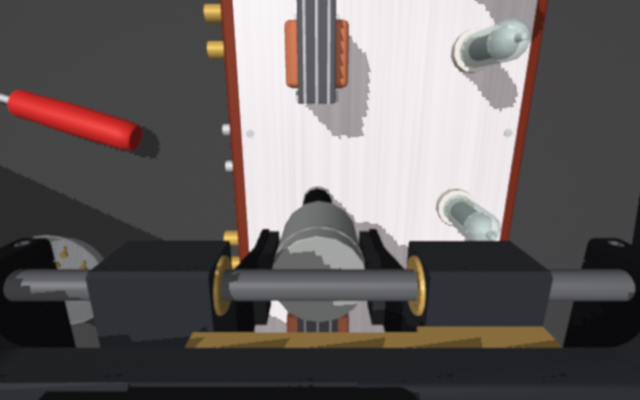

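```bash
for i in 1 2 3; do python3 -m crank '[[0,0,0,0,0,0,-1],[0,0,0,0,0,0,-1]]' >/dev/null; python3 -c "
from h import *
st()"; done
```

```text
t 9.0 p [597.1 -10.1 161.7] ang -96.2 down -1.0 F [-0.6 -0.3 -0.8] w 41.0
t 9.25 p [596.7 -10.  160.9] ang -96.21 down -1.0 F [-0.7 -0.1 -1.2] w 41.1
t 9.5 p [596.6 -10.  160.7] ang -96.21 down -1.0 F [-0.  -0.1 -1. ] w 41.2
```

```bash
python3 -m crank '[[-0.0028,0.02,-0.001,0,0,0,-1],[-0.0028,0.06,-0.001,0,0,0,-1],[-0.0028,0.1,-0.001,0,0,0,-1],[-0.0028,0.125,-0.001,0,0,0,-1],[-0.0028,0.132,-0.001,0,0,0,-1],[-0.0028,0.132,-0.001,0,0,0,-1],[-0.0028,0.132,-0.001,0,0,0,-1],[-0.0028,0.132,-0.001,0,0,0,-1]]'; python3 -m crank '[[0,0,0,0,0,0,-1],[0,0.002,0,0,0,0,-1]]'
```

```text
time: 10.5
position: [0.5967, -0.0087, 0.0954]
tool_rot: [0.472, -0.526, 0.527, -0.472]
ft_force: [0.4, -0.7, -0.7]
grip_width: 0.0412
time: 10.75
position: [0.5964, -0.0086, 0.094]
tool_rot: [0.472, -0.526, 0.526, -0.472]
ft_force: [0.4, 0.1, -0.3]
grip_width: 0.041
```

Now creep down until contact.

```bash
python3 -m crank '[[0,0.002,0,0,0,0,-1],[0,0.002,0,0,0,0,-1]]'; python3 -m crank '[[0,0.002,0,0,0,0,-1],[0,0.002,0,0,0,0,-1],[0,0.002,0,0,0,0,-1]]'; python3 -c "
from h import *
st()"
```

```text
time: 11.0
position: [0.5962, -0.0086, 0.0926]
tool_rot: [-0.472, 0.526, -0.526, 0.472]
ft_force: [0.6, -0.5, -2.3]
grip_width: 0.0411
time: 11.38
position: [0.5964, -0.0086, 0.0922]
tool_rot: [0.472, -0.526, 0.526, -0.472]
ft_force: [-2.0, -0.2, 4.5]
grip_width: 0.041
t 11.38 p [596.4  -8.6  92.2] ang -96.21 down -1.0 F [-2.  -0.2  4.5] w 41.0
```

```bash
python3 -m crank '[[0,0,0,0,0,0,-0.2],[0,0,0,0,0,0,0.2],[0,0,0,0,0,0,0.6],[0,-0.05,0,0,0,0,1],[0,-0.15,0,0,0,0,1],[0,-0.25,0,0,0,0,1],[0,-0.36,0,0,0,0,1],[0,-0.36,0,0,0,0,1]]'; python3 - <<'E'
from h import *
st(); go(.472,.394,.3,-90); go(.475,.3,.33,-90)
w=vision.camera('wrist');cv2.imwrite('pics/w7.png',w)
E
```

```text
time: 12.38
position: [0.5994, -0.0092, 0.2768]
tool_rot: [0.47, -0.523, 0.53, -0.475]
ft_force: [-0.1, -0.0, -0.3]
grip_width: 0.0867
t 12.38 p [599.4  -9.2 276.8] ang -96.21 down -0.9999 F [-0.1 -0.  -0.3] w 86.7
ROW [-0.774, -0.0511, -0.34] [-0.0037, -0.0345, 0.0005] rows>= 6.8 0.6
ROW [-0.5877, -0.1106, -0.313] [-0.0037, -0.0345, 0.0005] rows>= 5.4 0.6
```

View pics/w7.png

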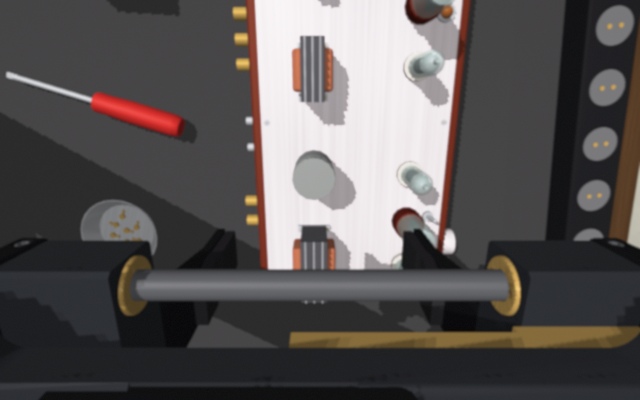

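```bash
python3 -m crank '[[-0.1,-0.01,-0.045,-0.002,-0.005,0,1],[-0.22,-0.01,-0.1,-0.003,-0.01,0,1],[-0.34,-0.02,-0.15,-0.0037,-0.02,0,1],[-0.46,-0.03,-0.2,-0.0037,-0.025,0,1],[-0.57,-0.03,-0.25,-0.0037,-0.03,0,1],[-0.67,-0.01,-0.295,-0.0037,-0.0345,0,1],[-0.74,-0.0,-0.325,-0.0037,-0.0345,0,1],[-0.774,-0.0,-0.336,-0.0037,-0.0345,0,1],[-0.774,0,-0.336,-0.0037,-0.0345,0,1],[-0.774,0,-0.336,-0.0037,-0.0345,0,1]]';  python3 -m crank '[[0,0,0,0,0,0,1],[0,0,0,0,0,0,1],[0,0,0,0,0,0,1]]'; python3 - <<'E'
from h import *
st(); I=info("wrist"); np.save('w8.npy',I[3])
w=vision.camera('wrist');cv2.imwrite('pics/w8.png',w); st(); crop(w,200,60,440,260,3,"w8c.png")
E
```

```text
time: 13.68
position: [0.4718, 0.3928, 0.2714]
tool_rot: [-0.503, 0.503, -0.497, 0.497]
ft_force: [0.2, -0.3, -1.1]
grip_width: 0.0868
time: 14.05
position: [0.4715, 0.3938, 0.272]
tool_rot: [-0.502, 0.503, -0.497, 0.497]
ft_force: [0.3, -0.0, 0.7]
grip_width: 0.087
t 14.05 p [471.5 393.8 272. ] ang -90.05 down -0.9999 F [ 0.3 -0.   0.7] w 87.0
t 14.1 p [471.4 393.9 271.9] ang -90.04 down -0.9999 F [-0.3  0.2 -0.7] w 87.4
```

View pics/w8c.png

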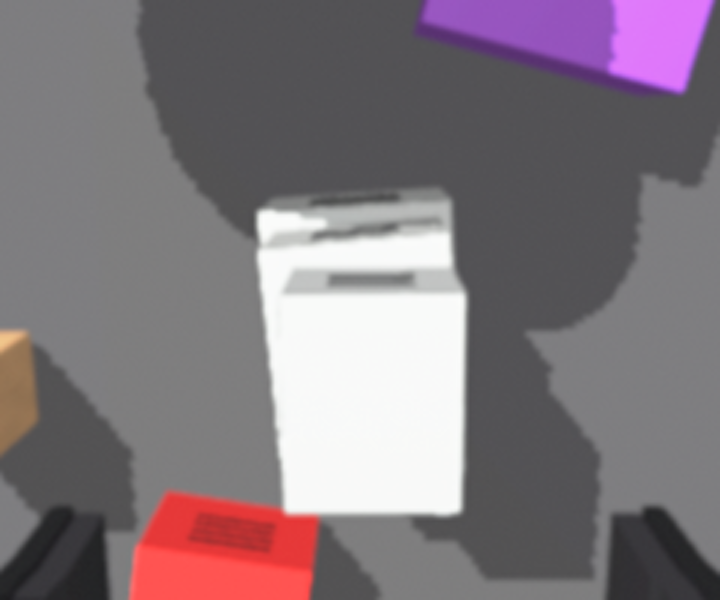

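```bash
python3 - <<'E'
from h import *
f,cx,cy,_=info("wrist"); I=(f,cx,cy,np.load('w8.npy'))
def c(L,z):
    Q=[(onz(I,200+u/3,60+v/3,z)*1000)[:2] for u,v in L]; print(np.round(Q,1).tolist(),np.mean(Q,0).round(1))
c([(282,294),(466,294),(462,514),(285,514)],.164)
c([(258,247),(450,236)],.114); c([(257,211),(450,200)],.06)
go(.474,.394,.145,-90)
E
```

```text
[[451.3, 423.8], [498.2, 423.9], [498.8, 363.6], [450.8, 363.4]] [474.8 393.7]
[[440.0, 429.2], [497.7, 432.5]] [468.8 430.9]
[[434.1, 434.7], [501.7, 438.5]] [467.9 436.6]
ROW [0.0, 0.2538, 0.0082] [0.0036, -0.0002, -0.0002] rows>= 2.0 0.1
```

```bash
python3 -m crank '[[0,0.05,0.0088,0.0036,0,0,1],[0,0.13,0.0088,0.0036,0,0,1],[0,0.2,0.0088,0.0036,0,0,1],[0,0.24,0.0088,0.0036,0,0,1],[0,0.253,0.0088,0.0036,0,0,1],[0,0.253,0.0088,0.0036,0,0,1],[0,0.253,0.0088,0.0036,0,0,1],[0,0.253,0.0088,0.0036,0,0,1]]'; python3 -c "
from h import *
st()"; python3 -m crank '[[0,0,0,0,0,0,0.4],[0,0,0,0,0,0,0.2],[0,0,0,0,0,0,-1],[0,0,0,0,0,0,-1],[0,0,0,0,0,0,-1],[0,0,0,0,0,0,-1]]' 20;python3 - <<'E'
from h import *
st(); I=info("wrist"); np.save('w9.npy',I[3])
w=vision.camera('wrist');cv2.imwrite('pics/w9.png',w); crop(w,180,60,460,300,2.5,"w9c.png")
E
```

```text
time: 15.1
position: [0.4746, 0.3947, 0.1463]
tool_rot: [-0.499, 0.5, -0.5, 0.501]
ft_force: [0.1, -0.7, 0.5]
grip_width: 0.0869
t 15.1 p [474.6 394.7 146.3] ang -89.99 down -1.0 F [ 0.1 -0.7  0.5] w 86.9
time: 15.85
position: [0.4741, 0.3944, 0.1452]
tool_rot: [-0.5, 0.5, -0.5, 0.5]
ft_force: [-0.4, -0.1, 0.3]
grip_width: 0.0479
t 15.85 p [474.1 394.4 145.2] ang -90.0 down -1.0 F [-0.4 -0.1  0.3] w 47.9
```

View pics/w9c.png

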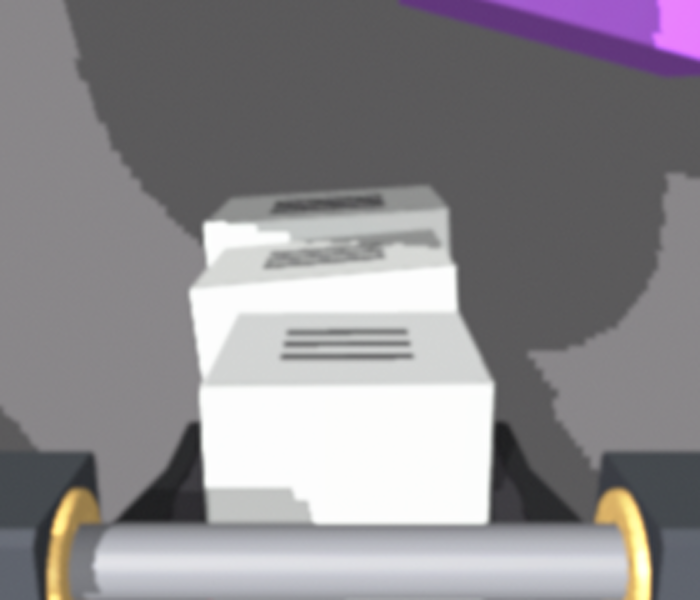

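```bash
python3 - <<'E'
from h import *
f,cx,cy,_=info("wrist"); I=(f,cx,cy,np.load('w9.npy'))
for u,v,z in((201,384,.164),(493,382,.164),(237,314,.114),(460,314,.114),(191,290,.114),(456,264,.114),(204,222,.06),(449,211,.06)): print((onz(I,180+u/2.5,60+v/2.5,z)*1000).round(1))
go(.474,.394,.27,-90)
E
python3 -m crank '[[0,-0.02,0,0,0,0,-1],[0,-0.06,0,0,0,0,-1],[0,-0.14,0,0,0,0,-1],[0,-0.22,0,0,0,0,-1],[0,-0.25,0,0,0,0,-1],[0,-0.25,0,0,0,0,-1],[0,-0.25,0,0,0,0,-1],[0,-0.25,0,0,0,0,-1]]'; python3 -c "
from h import *
st();go(.618,.189,.27,-96.2)"
```

```text
[450.5 424.3 164. ]
[497.8 424.6 164. ]
[450.  422.8 114. ]
[498.9 422.9 114. ]
[440.2 428.2 114. ]
[497.6 434.  114. ]
[434.5 434.9  60. ]
[502.1 438.   60. ]
ROW [0.0006, -0.2497, -0.0002] [0.0001, -0.0, -0.0002] rows>= 2.0 0.0
time: 16.9
position: [0.4732, 0.3938, 0.2682]
tool_rot: [0.501, -0.501, 0.499, -0.499]
ft_force: [-0.2, 0.9, -1.8]
grip_width: 0.0479
t 16.9 p [473.2 393.8 268.2] ang -90.0 down -1.0 F [-0.2  0.9 -1.8] w 47.9
ROW [0.4096, -0.004, 0.2895] [0.0011, 0.0344, 0.0005] rows>= 4.0 0.6
```

```bash
python3 -m crank '[[0.03,0,0.021,0,0.003,0,-1],[0.09,0,0.063,0,0.008,0,-1],[0.16,0,0.113,0,0.014,0,-1],[0.23,0,0.163,0,0.02,0,-1],[0.3,0,0.212,0,0.026,0,-1],[0.36,0,0.254,0,0.032,0,-1],[0.395,0,0.279,0,0.0344,0,-1],[0.4096,0,0.288,0,0.0344,0,-1],[0.4096,0,0.288,0,0.0344,0,-1],[0.4096,0,0.288,0,0.0344,0,-1]]';python3 -m crank '[[0,0,0,0,0,0,-1],[0,0,0,0,0,0,-1],[0,0,0,0,0,0,-1],[0,0,0,0,0,0,-1]]'; python3 - <<'E'
from h import *
st(); I=info("wrist"); np.save('w10.npy',I[3])
w=vision.camera('wrist'); st()
crop(w,230,100,420,250,4,"w10c.png");cv2.imwrite('pics/w10.png',w)
E
```

```text
time: 18.15
position: [0.6173, 0.1906, 0.27]
tool_rot: [-0.473, 0.526, -0.525, 0.473]
ft_force: [-0.5, 0.9, -0.8]
grip_width: 0.0478
time: 18.65
position: [0.618, 0.1896, 0.2701]
tool_rot: [-0.472, 0.526, -0.526, 0.472]
ft_force: [0.0, 0.2, -2.4]
grip_width: 0.0477
t 18.65 p [618.  189.6 270.1] ang -96.18 down -1.0 F [ 0.   0.2 -2.4] w 47.7
t 18.7 p [618.1 189.6 270.1] ang -96.18 down -1.0 F [-0.1 -0.2 -2. ] w 47.6
```

View pics/w10c.png

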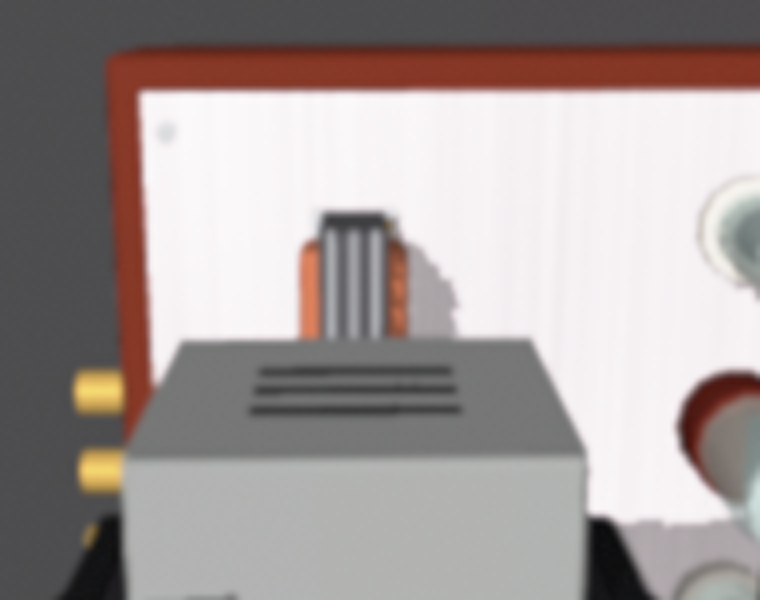

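```bash
cat >> h.py <<'E'
def toolrep(fn,p,ang,x0,y0,s,L):
    f,cx,cy,_=info("wrist"); I=(f,cx,cy,np.load(fn)); a=np.radians(ang)
    tx=np.array([np.cos(a),np.sin(a)]);tz=np.array([-tx[1],tx[0]])
    for n,u,v,z in L:
        q=onz(I,x0+u/s,y0+v/s,z)[:2]*1000; d=q-np.array(p); print(n,q.round(1),"tool x,z mm",(d@tx).round(1),(d@tz).round(1))
E
python3 - <<'E'
from h import *
toolrep('w10.npy',(618,189.6),-96.18,230,100,4,[("core farL",324,230,.096),("core farR",388,230,.096),("core nearL",324,338,.096),("core nearR",388,338,.096),("copper L",300,290,.086),("copper R",407,290,.086),("cov topL",127,458,.2889),("cov topR",583,456,.2889),("cov botL",182,340,.239),("cov botR",530,340,.239),("plate TL",140,90,.06),("wood TL",108,58,.06)])
E
```

```text
core farL [612.5 209.1] tool x,z mm -18.8 -7.5
core farR [627.8 207.5] tool x,z mm -18.8 7.9
core nearL [609.5 182.5] tool x,z mm 8.0 -7.7
core nearR [625.1 180.8] tool x,z mm 8.0 8.0
copper L [604.4 192.9] tool x,z mm -1.9 -13.9
copper R [631.1 190.1] tool x,z mm -1.9 13.0
cov topL [598.4 221.4] tool x,z mm -29.5 -22.9
cov topR [644.4 216.7] tool x,z mm -29.8 23.3
cov botL [597.7 220.8] tool x,z mm -28.9 -23.6
cov botR [645.  215.7] tool x,z mm -28.9 24.1
plate TL [567.6 244.5] tool x,z mm -49.2 -56.0
wood TL [560.7 253.4] tool x,z mm -57.3 -63.9
```

```bash
python3 -m crank '[[0.0006,0.03,0,0,0,0,-1],[0.0006,0.1,0,0,0,0,-1],[0.0006,0.17,0,0,0,0,-1],[0.0006,0.22,0,0,0,0,-1],[0.0006,0.24,0,0,0,0,-1],[0.0006,0.24,0,0,0,0,-1],[0.0006,0.24,0,0,0,0,-1],[0.0006,0.24,0,0,0,0,-1],[0.0006,0.24,0,0,0,0,-1]]';python3 - <<'E'
from h import *
st(); I=info("wrist"); np.save('w11.npy',I[3])
w=vision.camera('wrist'); st()
crop(w,230,100,420,250,4,"w11c.png");cv2.imwrite('pics/w11.png',w)
E
```

```text
time: 19.82
position: [0.6185, 0.1894, 0.151]
tool_rot: [0.472, -0.526, 0.526, -0.473]
ft_force: [1.2, -0.9, -1.1]
grip_width: 0.0476
t 19.82 p [618.5 189.4 151. ] ang -96.19 down -1.0 F [ 1.2 -0.9 -1.1] w 47.6
t 19.88 p [618.3 189.3 150.8] ang -96.19 down -1.0 F [-0.4 -0.6 -1.2] w 48.0
```

View pics/w11c.png

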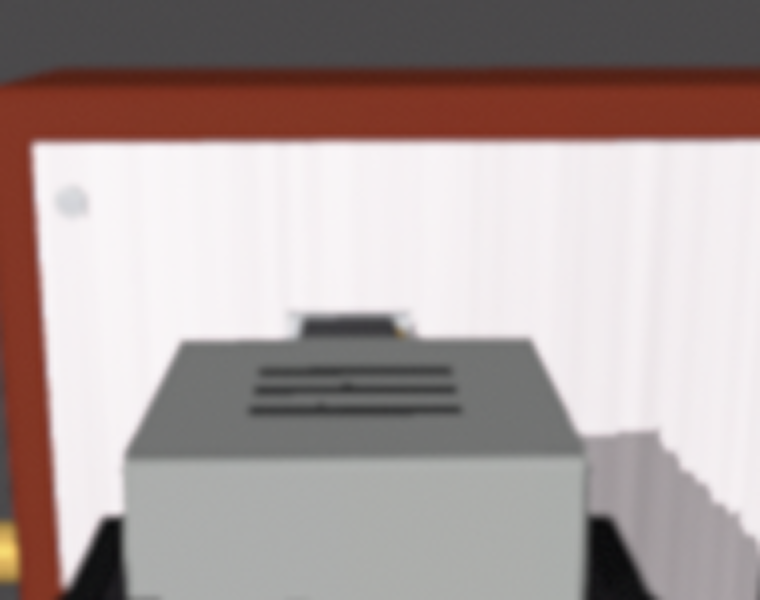

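```bash
python3 - <<'E'
from h import *
toolrep('w11.npy',(618.5,189.4),-96.19,230,100,4,[("plate TL",34,143,.06),("foot L",288,313,.06),("foot R",411,313,.06)])
E
python3 -m crank '[[0,0.03,0,0,0,0,-1],[0,0.07,0,0,0,0,-1],[0,0.1,0,0,0,0,-1],[0,0.112,0,0,0,0,-1],[0,0.112,0,0,0,0,-1],[0,0.112,0,0,0,0,-1],[0,0.112,0,0,0,0,-1]]';python3 -c "
from h import *
st()"
```

```text
plate TL [567.9 244. ] tool x,z mm -48.8 -56.2
foot L [608.5 208.8] tool x,z mm -18.2 -12.1
foot R [630.7 206.4] tool x,z mm -18.2 10.3
time: 20.75
position: [0.6186, 0.1894, 0.0948]
tool_rot: [0.472, -0.526, 0.526, -0.473]
ft_force: [-0.2, -0.9, -2.0]
grip_width: 0.0477
t 20.75 p [618.6 189.4  94.8] ang -96.19 down -1.0 F [-0.2 -0.9 -2. ] w 47.7
```

```bash
python3 -m crank '[[0,0.002,-0.0014,0,0,0,-1],[0,0.004,-0.0014,0,0,0,-1],[0,0.005,-0.0014,0,0,0,-1],[0,0.005,-0.0014,0,0,0,-1]]';python3 -m crank '[[0,0.002,0,0,0,0,-1],[0,0.002,0,0,0,0,-1],[0,0.002,0,0,0,0,-1]]'; 
```

```text
time: 21.25
position: [0.6173, 0.1894, 0.0915]
tool_rot: [-0.472, 0.527, -0.526, 0.472]
ft_force: [-0.3, -0.2, -1.7]
grip_width: 0.0479
time: 21.62
position: [0.6174, 0.1894, 0.0911]
tool_rot: [-0.472, 0.526, -0.526, 0.472]
ft_force: [-1.4, 0.0, 4.7]
grip_width: 0.0479
```

```bash
python3 -m crank '[[0,0,0,0,0,0,-0.1],[0,0,0,0,0,0,0.3],[0,0,0,0,0,0,0.7],[0,-0.05,0,0,0,0,1],[0,-0.15,0,0,0,0,1],[0,-0.25,0,0,0,0,1],[0,-0.32,0,0,0,0,1],[0,-0.34,0,0,0,0,1],[0,-0.34,0,0,0,0,1],[0,-0.34,0,0,0,0,1]]'; python3 - <<'E'
from h import *
st(); go(.4695,.391,.23,-86)
I=info("wrist"); np.save('w12.npy',I[3])
w=vision.camera('wrist');cv2.imwrite('pics/w12.png',w);crop(w,230,50,420,250,3,"w12c.png")
E
```

```text
time: 22.88
position: [0.6162, 0.1891, 0.2582]
tool_rot: [-0.473, 0.527, -0.525, 0.471]
ft_force: [0.2, 0.3, -0.4]
grip_width: 0.0872
t 22.88 p [616.2 189.1 258.2] ang -96.19 down -1.0 F [ 0.2  0.3 -0.4] w 87.2
ROW [-0.3698, 0.0577, -0.3349] [0.0014, -0.0566, -0.0] rows>= 4.0 1.0
```

View pics/w12c.png

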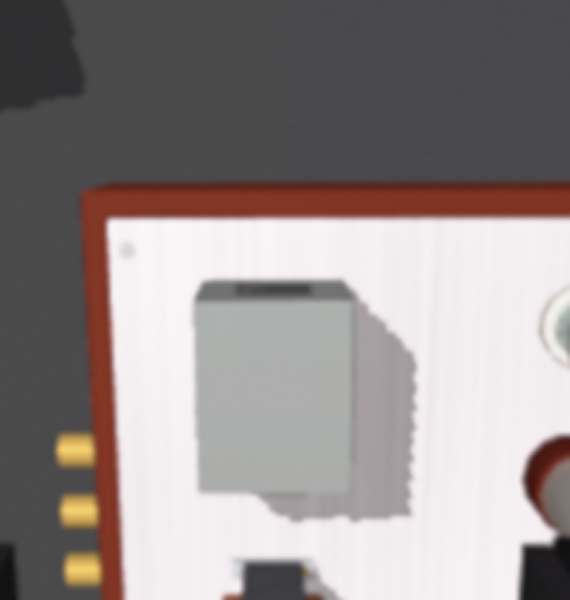

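```bash
python3 -m crank '[[-0.03,0,-0.027,0,-0.005,0,1],[-0.09,0,-0.08,0,-0.015,0,1],[-0.16,0,-0.145,0,-0.025,0,1],[-0.23,0.01,-0.21,0,-0.035,0,1],[-0.3,0.02,-0.27,0,-0.045,0,1],[-0.35,0.04,-0.315,0,-0.055,0,1],[-0.37,0.057,-0.333,0,-0.0566,0,1],[-0.37,0.057,-0.333,0,-0.0566,0,1],[-0.37,0.057,-0.333,0,-0.0566,0,1],[-0.37,0.057,-0.333,0,-0.0566,0,1]]';  python3 -m crank '[[0,0,0,0,0,0,1],[0,0,0,0,0,0,1],[0,0,0,0,0,0,1]]'; python3 - <<'E'
from h import *
st(); I=info("wrist"); np.save('w13.npy',I[3])
w=vision.camera('wrist');cv2.imwrite('pics/w13.png',w); st(); crop(w,200,60,440,260,3,"w13c.png")
E
```

```text
time: 24.18
position: [0.4729, 0.3903, 0.2326]
tool_rot: [-0.516, 0.483, -0.483, 0.517]
ft_force: [0.1, -1.2, 0.7]
grip_width: 0.0871
time: 24.55
position: [0.4719, 0.391, 0.2323]
tool_rot: [-0.517, 0.483, -0.482, 0.517]
ft_force: [-0.5, -0.1, -0.5]
grip_width: 0.0871
t 24.55 p [471.9 391.  232.3] ang -86.02 down -1.0 F [-0.5 -0.1 -0.5] w 87.1
t 24.6 p [471.9 391.1 232.3] ang -86.02 down -1.0 F [0.1 1.1 0.4] w 87.3
```

View pics/w13c.png

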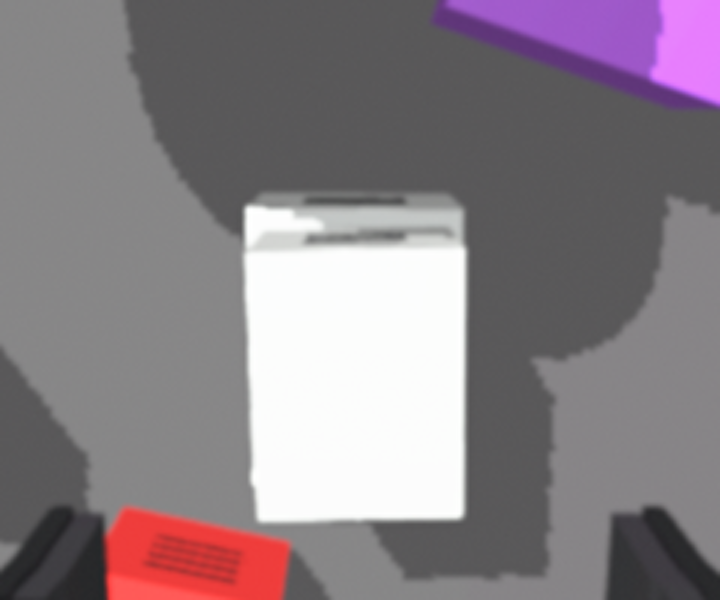

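```bash
python3 - <<'E'
from h import *
f,cx,cy,_=info("wrist"); I=(f,cx,cy,np.load('w13.npy'))
Q=np.array([(onz(I,200+u/3,60+v/3,.114)*1000)[:2] for u,v in [(245,250),(466,245),(464,517),(257,521)]]);print(Q.round(1),Q.mean(0))
for a,b in((0,1),(3,2),(3,0),(2,1)): d=Q[b]-Q[a]; print(np.degrees(np.arctan2(d[1],d[0])).round(1),np.linalg.norm(d).round(1))
go(.4694,.3916,.096,-84.9)
E
```

```text
[[439.9 428.8]
 [497.6 434.1]
 [504.6 357.8]
 [446.3 352.5]] [472.12204498 393.2876147 ]
5.3 57.9
5.2 58.5
94.8 76.5
95.3 76.6
ROW [-0.0012, 0.2725, -0.0049] [0.0, -0.0062, -0.0002] rows>= 2.2 0.1
```

```bash
python3 - <<'E'
from h import *
go(.472,.3933,.096,-84.8)
E
python3 -m crank '[[-0.0044,0.05,0.0005,0,-0.006,0,1],[-0.0044,0.13,0.0005,0,-0.0067,0,1],[-0.0044,0.2,0.0005,0,-0.0067,0,1],[-0.0044,0.25,0.0005,0,-0.0067,0,1],[-0.0044,0.2725,0.0005,0,-0.0067,0,1],[-0.0044,0.2725,0.0005,0,-0.0067,0,1],[-0.0044,0.2725,0.0005,0,-0.0067,0,1],[-0.0044,0.2725,0.0005,0,-0.0067,0,1],[-0.0044,0.2725,0.0005,0,-0.0067,0,1]]'
```

```text
ROW [-0.0043, 0.2726, 0.0006] [0.0, -0.0068, -0.0002] rows>= 2.2 0.1
time: 25.72
position: [0.4722, 0.3937, 0.0968]
tool_rot: [-0.522, 0.477, -0.477, 0.523]
ft_force: [0.3, 0.3, -0.1]
grip_width: 0.0872
```

```bash
python3 -m crank '[[0,0,0,0,0,0,0.5],[0,0,0,0,0,0,0.4],[0,0,0,0,0,0,-1],[0,0,0,0,0,0,-1],[0,0,0,0,0,0,-1],[0,0,0,0,0,0,-1]]' 25;python3 - <<'E'
from h import *
st(); I=info("wrist"); np.save('w14.npy',I[3])
w=vision.camera('wrist');cv2.imwrite('pics/w14.png',w); crop(w,180,60,460,300,2.5,"w14c.png")
E
```

```text
time: 26.48
position: [0.4718, 0.3934, 0.0959]
tool_rot: [-0.522, 0.477, -0.477, 0.522]
ft_force: [-0.5, -0.4, -0.0]
grip_width: 0.058
t 26.48 p [471.8 393.4  95.9] ang -84.8 down -1.0 F [-0.5 -0.4 -0. ] w 58.0
```

View pics/w14c.png

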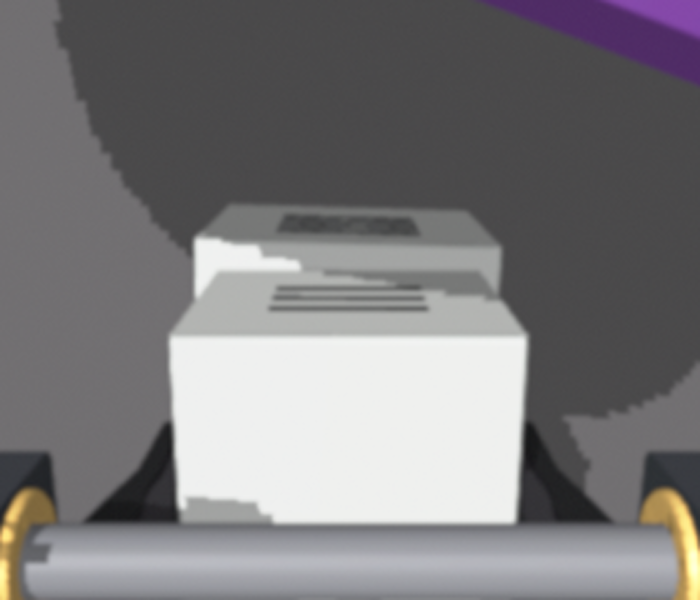

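```bash
python3 - <<'E'
from h import *
toolrep('w14.npy',(471.8,393.4),-84.8,180,60,2.5,[("topL",170,335,.114),("topR",527,335,.114),("botL",216,271,.06),("botR",483,273,.06),("LgL",195,238,.06),("LgR",500,247,.06)])
E
python3 -m crank '[[0,-0.02,0,0,0,0,-1],[0,-0.06,0,0,0,0,-1],[0,-0.14,0,0,0,0,-1],[0,-0.24,0,0,0,0,-1],[0,-0.32,0,0,0,0,-1],[0,-0.35,0,0,0,0,-1],[0,-0.35,0,0,0,0,-1],[0,-0.35,0,0,0,0,-1],[0,-0.35,0,0,0,0,-1]]'; python3 -c "
from h import *
st();go(.607,.089,.27,-96.2)"
```

```text
topL [440.1 428.6] tool x,z mm -38.0 -28.3
topR [497.1 433.8] tool x,z mm -38.0 28.9
botL [439.5 427.7] tool x,z mm -37.1 -29.1
botR [498.5 432.7] tool x,z mm -36.7 30.2
LgL [434.5 434.7] tool x,z mm -44.5 -33.4
LgR [501.4 438.8] tool x,z mm -42.5 33.6
time: 27.65
position: [0.471, 0.3928, 0.2688]
tool_rot: [0.523, -0.477, 0.476, -0.521]
ft_force: [0.3, 0.8, -2.0]
grip_width: 0.0576
t 27.65 p [471.  392.8 268.8] ang -84.8 down -1.0 F [ 0.3  0.8 -2. ] w 57.6
ROW [0.6298, -0.0026, 0.2158] [0.0013, 0.0633, 0.0005] rows>= 5.3 1.1
```

```bash
python3 -m crank '[[0.04,0,0.014,0,0.004,0,-1],[0.11,0,0.038,0,0.01,0,-1],[0.2,0,0.069,0,0.02,0,-1],[0.3,0,0.103,0,0.03,0,-1],[0.4,0,0.137,0,0.04,0,-1],[0.49,0,0.168,0,0.05,0,-1],[0.57,0,0.195,0,0.06,0,-1],[0.615,0,0.211,0,0.0633,0,-1],[0.63,0,0.216,0,0.0633,0,-1],[0.63,0,0.216,0,0.0633,0,-1]]';python3 -m crank '[[0,0,0,0,0,0,-1],[0,0,0,0,0,0,-1],[0,0,0,0,0,0,-1],[0,0,0,0,0,0,-1],[0,0,0,0,0,0,-1]]'; python3 - <<'E'
from h import *
st(); I=info("wrist"); np.save('w15.npy',I[3])
w=vision.camera('wrist'); st()
crop(w,220,50,430,250,3.5,"w15c.png");cv2.imwrite('pics/w15.png',w)
E
```

```text
time: 28.9
position: [0.6076, 0.0898, 0.2705]
tool_rot: [-0.472, 0.527, -0.526, 0.472]
ft_force: [-0.6, 0.1, -2.1]
grip_width: 0.058
time: 29.52
position: [0.608, 0.0896, 0.2708]
tool_rot: [-0.472, 0.526, -0.526, 0.472]
ft_force: [-0.8, -0.2, -2.5]
grip_width: 0.0576
t 29.52 p [608.   89.6 270.8] ang -96.18 down -1.0 F [-0.8 -0.2 -2.5] w 57.6
t 29.57 p [608.   89.5 270.7] ang -96.19 down -1.0 F [ 0.9  0.2 -2.5] w 57.8
```

View pics/w15c.png

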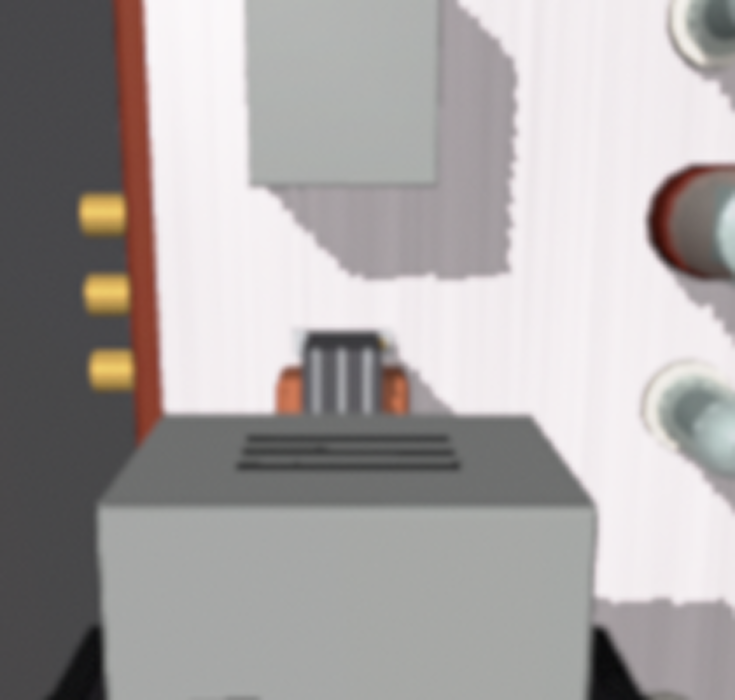

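```bash
python3 - <<'E'
from h import *
b=.2708-.0359
toolrep('w15.npy',(608,89.6),-96.18,220,50,3.5,[("core farL",304,347,.104),("core farR",382,347,.104),("core R'",380,405,.104),("core L'",306,405,.104),("copL",277,400,.09),("copR",408,400,.09),("footL",294,330,.06),("footR",392,330,.06),("cov topL",97,507,b+.054),("topR",596,507,b+.054),("botL",163,415,b),("botR",534,415,b),("smallNL",250,186,.11),("smallNR",437,185,.11),("plateL",145,50,.06),("plateL2",161,380,.06)])
E
```

```text
core farL [599.9 118.6] tool x,z mm -27.9 -11.2
core farR [620.5 116.4] tool x,z mm -27.9 9.6
core R' [618.5 100.8] tool x,z mm -12.2 9.2
core L' [598.6 102.9] tool x,z mm -12.2 -10.8
copL [589.8 102.5] tool x,z mm -10.8 -19.5
copR [626.5  98.5] tool x,z mm -10.8 17.5
footL [595.1 117.6] tool x,z mm -26.4 -15.8
footR [624.6 114.4] tool x,z mm -26.4 13.9
cov topL [583.9 130. ] tool x,z mm -37.6 -28.3
topR [640.7 123.9] tool x,z mm -37.6 28.8
botL [583.3 129.5] tool x,z mm -37.0 -28.9
botR [641.7 123.2] tool x,z mm -37.0 29.9
smallNL [591.4 161.3] tool x,z mm -69.5 -24.2
smallNR [638.3 156.5] tool x,z mm -69.8 22.9
plateL [562.5 201. ] tool x,z mm -105.8 -57.2
plateL2 [552.8 106.8] tool x,z mm -11.1 -56.7
```

```bash
python3 -m crank '[[-0.0008,0.03,-0.0022,0,0,0,-1],[-0.0008,0.1,-0.0022,0,0,0,-1],[-0.0008,0.17,-0.0022,0,0,0,-1],[-0.0008,0.22,-0.0022,0,0,0,-1],[-0.0008,0.24,-0.0022,0,0,0,-1],[-0.0008,0.24,-0.0022,0,0,0,-1],[-0.0008,0.24,-0.0022,0,0,0,-1],[-0.0008,0.24,-0.0022,0,0,0,-1],[-0.0008,0.24,-0.0022,0,0,0,-1],[-0.0008,0.24,-0.0022,0,0,0,-1]]';python3 - <<'E'
from h import *
st(); I=info("wrist"); np.save('w16.npy',I[3])
w=vision.camera('wrist'); st()
crop(w,220,50,430,250,3.5,"w16c.png");cv2.imwrite('pics/w16.png',w)
go(.6069,.09,.0979,-96.2)
E
```

```text
time: 30.82
position: [0.6071, 0.0901, 0.1512]
tool_rot: [-0.472, 0.526, -0.526, 0.473]
ft_force: [0.3, 0.3, -1.1]
grip_width: 0.058
t 30.82 p [607.1  90.1 151.2] ang -96.19 down -1.0 F [ 0.3  0.3 -1.1] w 58.0
t 30.88 p [607.   90.1 151. ] ang -96.19 down -1.0 F [-0.3 -0.1 -1.2] w 57.7
ROW [0.0003, 0.1063, -0.0002] [-0.0, 0.0001, -0.0002] rows>= 0.9 0.0
```

View pics/w16c.png

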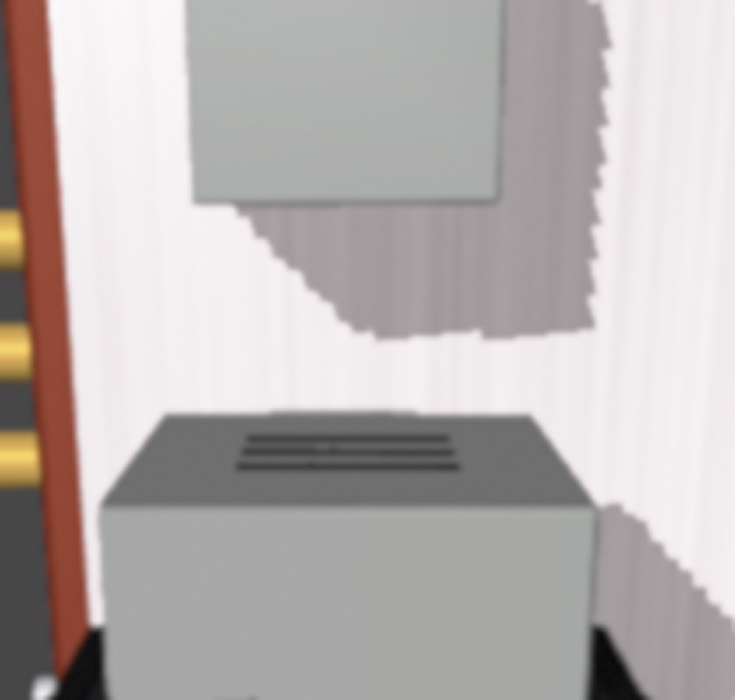

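```bash
python3 -m crank '[[0,0.03,0,0,0,0,-1],[0,0.07,0,0,0,0,-1],[0,0.095,0,0,0,0,-1],[0,0.104,0,0,0,0,-1],[0,0.106,0,0,0,0,-1],[0,0.106,0,0,0,0,-1],[0,0.106,0,0,0,0,-1],[0,0.106,0,0,0,0,-1]]';python3 -m crank '[[0,0.002,0,0,0,0,-1],[0,0.003,0,0,0,0,-1],[0,0.003,0,0,0,0,-1]]';python3 -m crank '[[0,0.002,0,0,0,0,-1],[0,0.002,0,0,0,0,-1],[0,0.002,0,0,0,0,-1]]'
```

```text
time: 31.88
position: [0.6072, 0.0901, 0.0982]
tool_rot: [-0.472, 0.526, -0.526, 0.473]
ft_force: [0.3, -0.6, -2.3]
grip_width: 0.0576
time: 32.25
position: [0.6068, 0.0901, 0.0962]
tool_rot: [-0.472, 0.527, -0.526, 0.472]
ft_force: [-0.3, 0.4, -1.6]
grip_width: 0.0575
time: 32.62
position: [0.607, 0.0901, 0.0959]
tool_rot: [-0.472, 0.526, -0.526, 0.472]
ft_force: [-1.7, 0.1, 6.6]
grip_width: 0.0579
```

```bash
python3 -m crank '[[0,0,0,0,0,0,0.2],[0,0,0,0,0,0,0.6],[0,0,0,0,0,0,1],[0,-0.05,0,0,0,0,1],[0,-0.15,0,0,0,0,1],[0,-0.24,0,0,0,0,1],[0,-0.3,0,0,0,0,1],[0,-0.3,0,0,0,0,1],[0,-0.3,0,0,0,0,1],[0,-0.3,0,0,0,0,1]]'; python3 - <<'E'
from h import *
st(); go(.4705,.391,.19,-86.5)
E
```

```text
time: 33.88
position: [0.6059, 0.09, 0.2432]
tool_rot: [-0.473, 0.527, -0.525, 0.471]
ft_force: [0.5, -0.6, 0.0]
grip_width: 0.087
t 33.88 p [605.9  90.  243.2] ang -96.19 down -1.0 F [ 0.5 -0.6  0. ] w 87.0
ROW [-0.5693, 0.108, -0.3337] [0.0013, -0.0539, -0.0002] rows>= 5.3 0.9
```

```bash
python3 -m crank '[[-0.04,0,-0.023,0,-0.005,0,1],[-0.11,0,-0.064,0,-0.015,0,1],[-0.2,0,-0.117,0,-0.02,0,1],[-0.3,0,-0.176,0,-0.03,0,1],[-0.4,0.01,-0.234,0,-0.04,0,1],[-0.49,0.03,-0.287,0,-0.05,0,1],[-0.55,0.07,-0.322,0,-0.0539,0,1],[-0.569,0.1,-0.333,0,-0.0539,0,1],[-0.569,0.108,-0.333,0,-0.0539,0,1],[-0.569,0.108,-0.333,0,-0.0539,0,1]]';  python3 -m crank '[[0,0,0,0,0,0,1],[0,0,0,0,0,0,1],[0,0,0,0,0,0,1],[0,0,0,0,0,0,1]]'; python3 - <<'E'
from h import *
st(); I=info("wrist"); np.save('w17.npy',I[3])
w=vision.camera('wrist');cv2.imwrite('pics/w17.png',w); st(); crop(w,200,60,440,260,3,"w17c.png")
E
```

```text
time: 35.12
position: [0.4726, 0.3899, 0.1912]
tool_rot: [0.515, -0.485, 0.485, -0.515]
ft_force: [0.5, -0.2, 0.5]
grip_width: 0.0874
time: 35.62
position: [0.4723, 0.3907, 0.1917]
tool_rot: [-0.515, 0.485, -0.484, 0.515]
ft_force: [0.9, 0.9, 0.2]
grip_width: 0.087
t 35.62 p [472.3 390.7 191.7] ang -86.51 down -1.0 F [0.9 0.9 0.2] w 87.0
t 35.67 p [472.2 390.7 191.6] ang -86.5 down -1.0 F [-0.6 -0.1 -0.5] w 87.3
```

View pics/w17c.png

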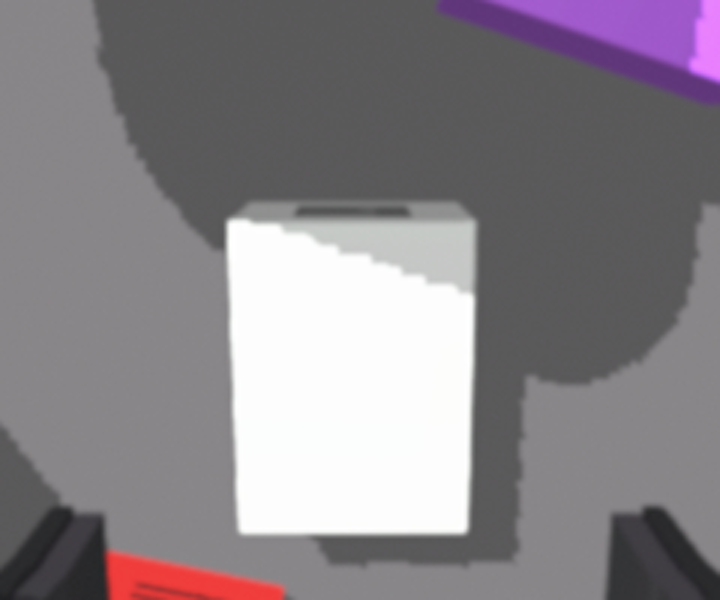

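```bash
python3 - <<'E'
from h import *
f,cx,cy,_=info("wrist"); I=(f,cx,cy,np.load('w17.npy'))
Q=np.array([(onz(I,200+u/3,60+v/3,.06)*1000)[:2] for u,v in [(226,220),(476,220),(468,534),(239,534)]]);print(Q.round(1),Q.mean(0))
for a,b in((0,1),(3,2),(3,0),(2,1)): d=Q[b]-Q[a]; print(np.degrees(np.arctan2(d[1],d[0])).round(1),np.linalg.norm(d).round(1))
c=Q.mean(0)/1000; go(c[0]-.0004,c[1],.042,-86.5)
E
```

```text
[[433.9 434.7]
 [502.  438.9]
 [508.3 346.4]
 [440.1 342.2]] [471.05486671 390.52578763]
3.5 68.2
3.5 68.3
93.9 92.7
93.9 92.7
ROW [0.0004, 0.2992, -0.003] [0.0, 0.0, -0.0002] rows>= 2.4 0.0
```

```bash
python3 -m crank '[[0.0004,0.04,-0.003,0,-0.001,0,1],[0.0004,0.12,-0.003,0,-0.001,0,1],[0.0004,0.19,-0.003,0,-0.001,0,1],[0.0004,0.25,-0.003,0,-0.001,0,1],[0.0004,0.29,-0.003,0,-0.001,0,1],[0.0004,0.299,-0.003,0,-0.001,0,1],[0.0004,0.299,-0.003,0,-0.001,0,1],[0.0004,0.299,-0.003,0,-0.001,0,1],[0.0004,0.299,-0.003,0,-0.001,0,1]]'; python3 -m crank '[[0,0,0,0,0,0,0.7],[0,0,0,0,0,0,0.6],[0,0,0,0,0,0,-1],[0,0,0,0,0,0,-1],[0,0,0,0,0,0,-1],[0,0,0,0,0,0,-1]]' 30;python3 - <<'E'
from h import *
st(); I=info("wrist"); np.save('w18.npy',I[3])
w=vision.camera('wrist');cv2.imwrite('pics/w18.png',w); crop(w,180,60,460,300,2.5,"w18c.png")
E
```

```text
time: 36.8
position: [0.4711, 0.391, 0.043]
tool_rot: [-0.515, 0.484, -0.484, 0.517]
ft_force: [-0.3, 0.4, 0.0]
grip_width: 0.0867
time: 37.55
position: [0.4707, 0.3906, 0.0421]
tool_rot: [-0.516, 0.484, -0.483, 0.516]
ft_force: [0.1, -0.1, 1.3]
grip_width: 0.0679
t 37.55 p [470.7 390.6  42.1] ang -86.31 down -1.0 F [ 0.1 -0.1  1.3] w 67.9
```

View pics/w18c.png

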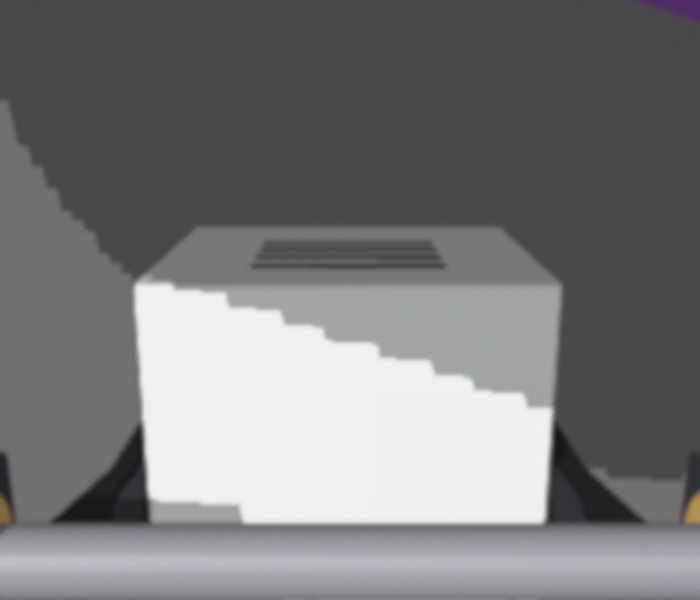

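```bash
python3 - <<'E'
from h import *
toolrep('w18.npy',(470.7,390.6),-86.31,180,60,2.5,[("topL",134,285,.06),("topR",561,285,.06),("botL",195,228,.0),("botR",501,228,.0)])
E
python3 -m crank '[[0,-0.02,0,0,0,0,-1],[0,-0.06,0,0,0,0,-1],[0,-0.14,0,0,0,0,-1],[0,-0.24,0,0,0,0,-1],[0,-0.34,0,0,0,0,-1],[0,-0.42,0,0,0,0,-1],[0,-0.46,0,0,0,0,-1],[0,-0.46,0,0,0,0,-1],[0,-0.46,0,0,0,0,-1],[0,-0.46,0,0,0,0,-1]]'; python3 -c "
from h import *
st();go(.5853,-.1094,.275,-96.2)"
```

```text
topL [434.2 434.5] tool x,z mm -46.1 -33.6
topR [501.4 438.8] tool x,z mm -46.2 33.8
botL [433.4 434. ] tool x,z mm -45.7 -34.4
botR [502.4 438.5] tool x,z mm -45.7 34.8
time: 38.85
position: [0.4697, 0.3899, 0.2701]
tool_rot: [0.517, -0.484, 0.483, -0.515]
ft_force: [-0.9, -0.7, -3.1]
grip_width: 0.0679
t 38.85 p [469.7 389.9 270.1] ang -86.31 down -1.0 F [-0.9 -0.7 -3.1] w 67.9
ROW [1.0115, -0.0094, 0.1665] [0.0012, 0.055, 0.0004] rows>= 8.2 0.9
```

```bash
python3 -m crank '[[0.05,0,0.008,0,0.003,0,-1],[0.15,0,0.025,0,0.008,0,-1],[0.27,0,0.044,0,0.015,0,-1],[0.39,0,0.064,0,0.022,0,-1],[0.51,0,0.084,0,0.03,0,-1],[0.63,0,0.104,0,0.037,0,-1],[0.75,0,0.123,0,0.044,0,-1],[0.86,0,0.142,0,0.05,0,-1],[0.94,0,0.155,0,0.055,0,-1],[0.99,0,0.163,0,0.055,0,-1]]';python3 -m crank '[[0.02,0,0,0,0,0,-1],[0.02,0,0,0,0,0,-1],[0.02,0,0,0,0,0,-1],[0.02,0,0,0,0,0,-1],[0.02,0,0,0,0,0,-1],[0.02,0,0,0,0,0,-1]]'; python3 - <<'E'
from h import *
st(); I=info("wrist"); np.save('w19.npy',I[3])
w=vision.camera('wrist'); st()
crop(w,210,50,440,250,3.3,"w19c.png");cv2.imwrite('pics/w19.png',w)
E
```

```text
time: 40.1
position: [0.5838, -0.1002, 0.2704]
tool_rot: [-0.472, 0.528, -0.526, 0.472]
ft_force: [0.4, 0.2, -2.9]
grip_width: 0.0679
time: 40.85
position: [0.5828, -0.1078, 0.2717]
tool_rot: [-0.472, 0.526, -0.526, 0.472]
ft_force: [-0.4, 0.7, -2.2]
grip_width: 0.0679
t 40.85 p [ 582.8 -107.8  271.7] ang -96.17 down -1.0 F [-0.4  0.7 -2.2] w 67.9
t 40.9 p [ 582.8 -107.9  271.7] ang -96.19 down -1.0 F [-0.2 -0.1 -3. ] w 67.8
```

View pics/w19c.png

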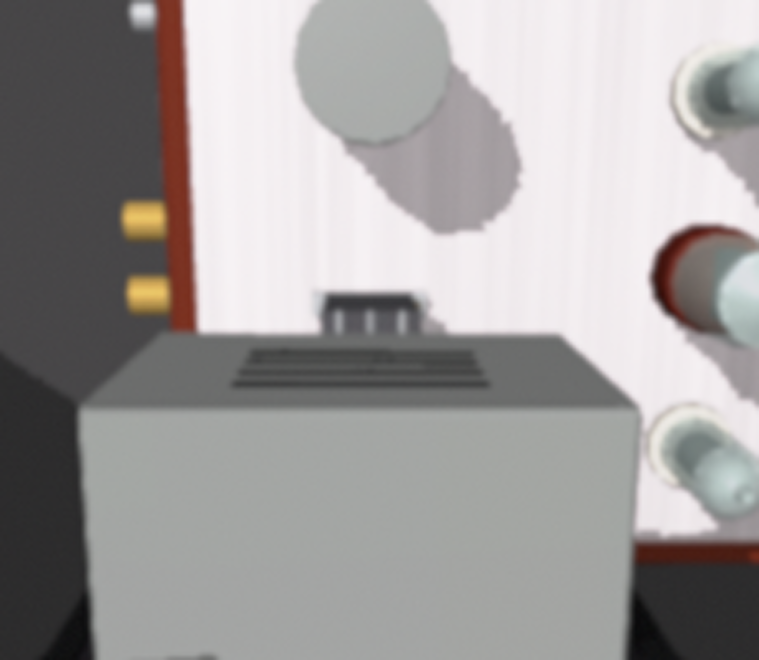

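```bash
python3 - <<'E'
from h import *
b=.2717-.0421
toolrep('w19.npy',(582.8,-107.8),-96.18,210,50,3.3,[("core farL",322,309,.11),("core farR",420,309,.11),("coreL'",322,330,.11),("coreR'",420,330,.11),("footL",315,290,.06),("footR",428,290,.06),("topL",80,408,b+.06),("topR",637,408,b+.06),("botL",160,333,b),("botR",564,333,b),("can",372,65,.11),("canL",295,65,.11),("canR",451,65,.11),("canNear",376,144,.11)])
go(.5853,-.1094,.275,-96.2)
E
```

```text
core farL [576.1 -73.1] tool x,z mm -33.8 -10.4
core farR [603.1 -76. ] tool x,z mm -33.8 16.8
coreL' [575.5 -78.9] tool x,z mm -28.0 -10.4
coreR' [602.6 -81.8] tool x,z mm -28.0 16.9
footL [572.2 -73.4] tool x,z mm -33.1 -14.3
footR [608.2 -77.2] tool x,z mm -33.1 21.9
topL [554.7 -58.2] tool x,z mm -46.3 -33.2
topR [620.9 -65.3] tool x,z mm -46.3 33.3
botL [553.9 -58.5] tool x,z mm -45.9 -34.0
botR [622.6 -66. ] tool x,z mm -45.9 35.1
can [596.5 -11.3] tool x,z mm -97.4 3.3
canL [576.5  -9.1] tool x,z mm -97.4 -16.8
canR [617.  -13.5] tool x,z mm -97.4 23.9
canNear [595.5 -31.1] tool x,z mm -77.6 4.4
ROW [0.0024, -0.0066, 0.0054] [0.0001, 0.0001, -0.0002] rows>= 0.1 0.0
```

```bash
python3 -m crank '[[0.0028,0.03,0.0058,0,0,0,-1],[0.0028,0.09,0.0058,0,0,0,-1],[0.0028,0.15,0.0058,0,0,0,-1],[0.0028,0.19,0.0058,0,0,0,-1],[0.0028,0.2,0.0058,0,0,0,-1],[0.0028,0.2,0.0058,0,0,0,-1],[0.0028,0.2,0.0058,0,0,0,-1],[0.0028,0.2,0.0058,0,0,0,-1],[0.0028,0.2,0.0058,0,0,0,-1],[0.0028,0.2,0.0058,0,0,0,-1]]';python3 - <<'E'
from h import *
st(); I=info("wrist"); np.save('w20.npy',I[3])
w=vision.camera('wrist'); st()
crop(w,210,50,440,250,3.3,"w20c.png");cv2.imwrite('pics/w20.png',w)
go(.5855,-.1095,.1041,-96.2)
E
```

```text
time: 42.15
position: [0.5856, -0.1098, 0.172]
tool_rot: [-0.472, 0.526, -0.526, 0.472]
ft_force: [0.7, -0.4, -3.5]
grip_width: 0.0677
t 42.15 p [ 585.6 -109.8  172. ] ang -96.21 down -1.0 F [ 0.7 -0.4 -3.5] w 67.7
t 42.2 p [ 585.5 -109.8  171.8] ang -96.2 down -1.0 F [ 1.1 -0.6 -3.3] w 67.9
ROW [-0.0006, 0.1355, -0.0001] [-0.0, -0.0, -0.0002] rows>= 1.1 0.0
```

View pics/w20c.png

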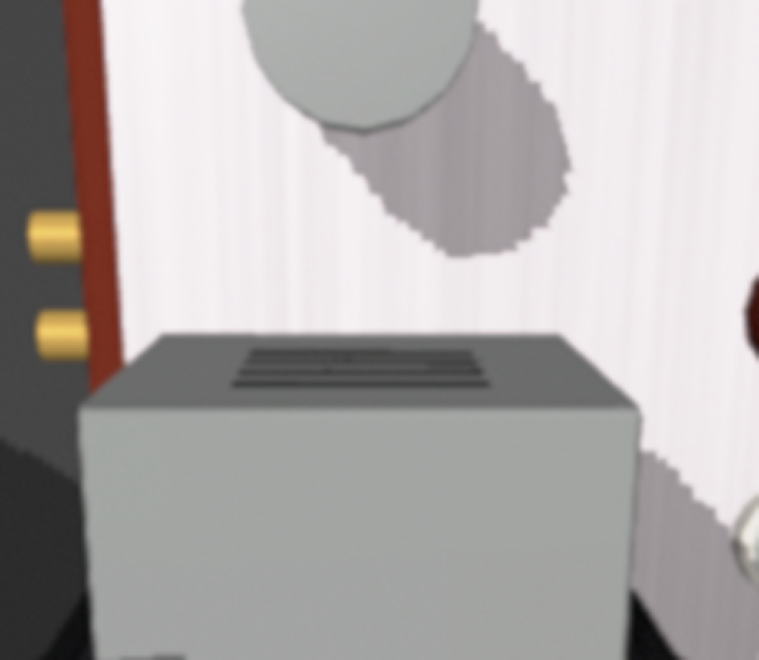

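```bash
python3 -m crank '[[-0.0004,0.03,0,0,0,0,-1],[-0.0004,0.07,0,0,0,0,-1],[-0.0004,0.11,0,0,0,0,-1],[-0.0004,0.13,0,0,0,0,-1],[-0.0004,0.135,0,0,0,0,-1],[-0.0004,0.135,0,0,0,0,-1],[-0.0004,0.135,0,0,0,0,-1],[-0.0004,0.135,0,0,0,0,-1]]';python3 -m crank '[[0,0.002,0,0,0,0,-1],[0,0.003,0,0,0,0,-1],[0,0.003,0,0,0,0,-1]]';python3 -m crank '[[0,0.002,0,0,0,0,-1],[0,0.002,0,0,0,0,-1],[0,0.002,0,0,0,0,-1]]'
```

```text
time: 43.2
position: [0.5858, -0.1097, 0.1048]
tool_rot: [0.472, -0.526, 0.527, -0.472]
ft_force: [-0.5, 0.4, -2.6]
grip_width: 0.0678
time: 43.58
position: [0.5854, -0.1096, 0.1026]
tool_rot: [-0.472, 0.527, -0.526, 0.472]
ft_force: [0.9, 0.1, -2.5]
grip_width: 0.0677
time: 43.95
position: [0.5855, -0.1096, 0.102]
tool_rot: [-0.472, 0.526, -0.526, 0.472]
ft_force: [-0.2, 0.0, 2.8]
grip_width: 0.0679
```

```bash
python3 -m crank '[[0,0,0,0,0,0,0.65],[0,0,0,0,0,0,0.8],[0,0,0,0,0,0,1],[0,0,0,0,0,0,1],[0,-0.05,0,0,0,0,1],[0,-0.15,0,0,0,0,1],[0,-0.25,0,0,0,0,1],[0,-0.36,0,0,0,0,1],[0,-0.48,0,0,0,0,1],[0,-0.56,0,0,0,0,1]]'; python3 -m crank '[[-0.03,0,0,0,0,0,1],[-0.1,0,0,0,0,0,1],[-0.14,0,0,0,0,0,1],[-0.14,0,0,0,0,0,1],[-0.14,0,0,0,0,0,1],[-0.14,0,0,0,0,0,1],[-0.14,0,0,0,0,0,1],[-0.14,0,0,0,0,0,1]]'; python3 - <<'E'
from h import *
st(); I=info("wrist"); np.save('w21.npy',I[3])
w=vision.camera('wrist'); st();cv2.imwrite('pics/w21.png',w)
cv2.imwrite('pics/s21.png',vision.camera('scene'));t=vision.camera('top');crop(t,250,130,410,240,5,"t21.png")
E
```

```text
time: 45.2
position: [0.586, -0.1099, 0.3851]
tool_rot: [0.471, -0.525, 0.527, -0.473]
ft_force: [0.2, -0.1, -0.6]
grip_width: 0.0867
time: 46.2
position: [0.5931, -0.0407, 0.3816]
tool_rot: [-0.472, 0.527, -0.526, 0.472]
ft_force: [0.2, -0.5, 0.3]
grip_width: 0.0868
t 46.2 p [593.1 -40.7 381.6] ang -96.25 down -1.0 F [ 0.2 -0.5  0.3] w 86.8
t 46.25 p [593.1 -40.6 381.7] ang -96.24 down -1.0 F [-0.4 -0.6  1.2] w 87.0
```

View pics/w21.png

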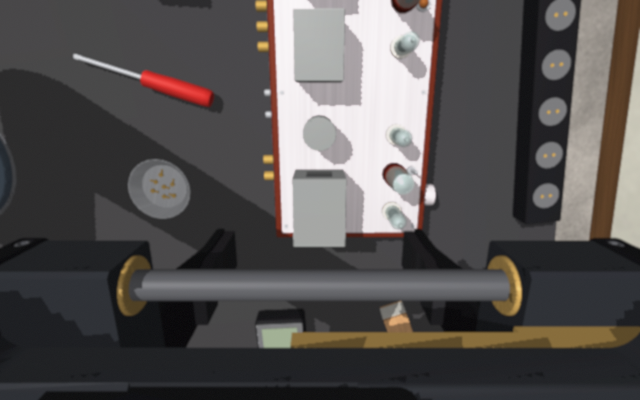

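View pics/s21.png

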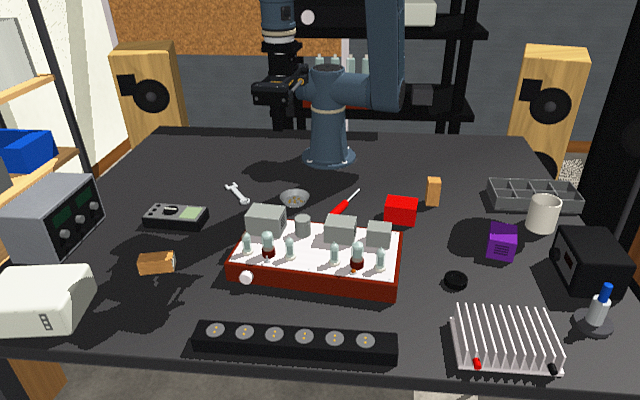

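```bash
python3 - <<'E'
from h import *
f,cx,cy,_=info("wrist"); I=(f,cx,cy,np.load('w21.npy')); w=cv2.imread('pics/w21.png')
g=cv2.cvtColor(w,cv2.COLOR_BGR2HSV); 
b=w.astype(int).mean(2); m=((b>148)&(b<180)&(g[...,1]<25)).astype(np.uint8)
m[:, :285]=0; m[:,350:]=0; m[255:]=0
m=cv2.morphologyEx(m,cv2.MORPH_OPEN,np.ones((5,5)))
cs,_=cv2.findContours(m,cv2.RETR_EXTERNAL,cv2.CHAIN_APPROX_NONE)
exp={"large":(585.9,-110.1,.12),"can":(596.4,-10.6,.11),"mid":(606.9,89.3,.114)}
for c in cs:
    if cv2.contourArea(c)<300: continue
    v=c[:,0,1].mean(); n="large" if v>160 else "can" if v>100 else "mid"
    P=np.array([onz(I,a,d,exp[n][2])[:2]*1000 for a,d in c[:,0]],np.float32)
    r=cv2.minAreaRect(P); print(n,np.round(r[0],1),np.round(r[1],1),round(r[2],1),"row est",exp[n][:2])
E
```

```text
large [ 588.4 -109. ] [89.8 70.7] 83.5 row est (585.9, -110.1)
can [606.1 -19.8] [39.6 68.2] 38.6 row est (596.4, -10.6)
mid [609.3  79.6] [111.4  62.6] 85.2 row est (606.9, 89.3)
```

View pics/t21.png

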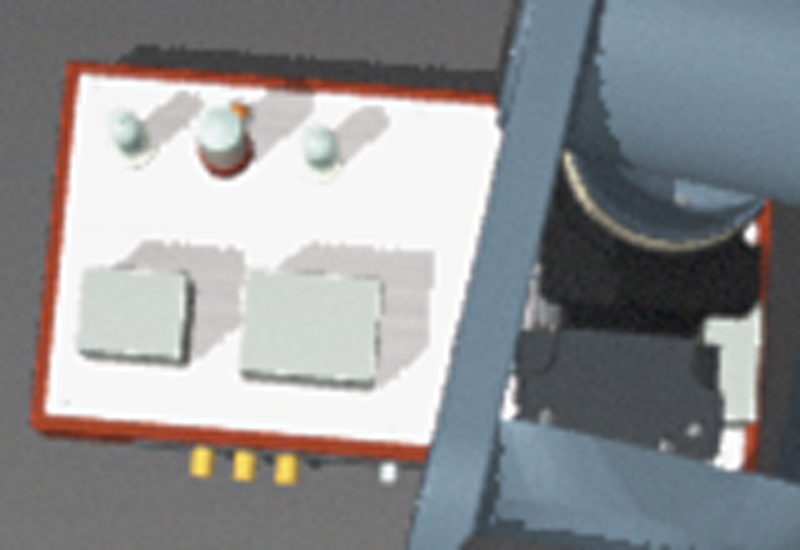

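```bash
python3 - <<'E'
from h import *
crop(cv2.imread('pics/w21.png'),270,0,400,255,2.35*1,"w21c.png")
E
```

```text
(no output)
```

View pics/w21c.png

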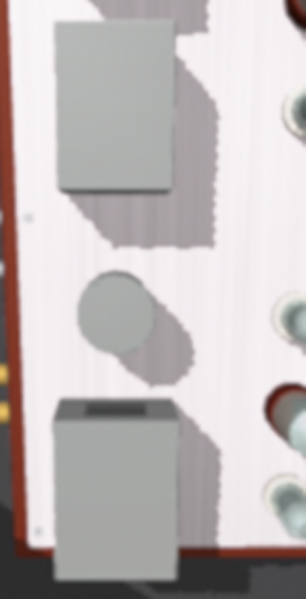

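```bash
python3 - <<'E'
from h import *
f,cx,cy,_=info("wrist"); I=(f,cx,cy,np.load('w21.npy'))
for n,z,L in[("large",.12,[(53,419),(178,419),(177,580),(55,580)]),("can",.11,[(77,316),(155,316),(116,276),(116,355)]),("mid",.114,[(54,21),(176,21),(172,190),(57,190)])]:
    Q=np.array([(onz(I,270+u/2.35,v/2.35,z)*1000)[:2] for u,v in L]);print(n,Q.mean(0).round(1),Q.round(0).tolist())
E
python3 -c "
from h import *
st(); robot.hand_in()"
```

```text
large [ 586.  -109.6] [[558.0, -60.0], [624.0, -67.0], [615.0, -160.0], [547.0, -152.0]]
can [596.9 -10.8] [[577.0, -9.0], [617.0, -13.0], [599.0, 10.0], [595.0, -31.0]]
mid [607.1  88.8] [[583.0, 129.0], [640.0, 123.0], [631.0, 48.0], [575.0, 54.0]]
t 46.35 p [593.1 -40.4 381.7] ang -96.23 down -1.0 F [ 0.1  0.1 -0.6] w 87.2
the job is handed in; nothing more can be done
```

I took the stack apart and put all four covers on the amplifier: the can over the capacitor, then the small, middle and large covers over their transformers. Each was lowered until the wrist sensor showed contact at the expected height, then released. I handed the job in at 46 s with the gripper open and clear of everything.

**Final wrist-camera check:**

| Cover | Measured centre (mm) | Part centre measured earlier (mm) |
|---|---|---|
| can | (596.9, −10.8) | (596.4, −10.6) |
| middle | (607.1, 88.8) | (606.9, 89.3) |
| large | (586.0, −109.6) | (585.9, −110.1) |

- **Squareness:** the middle and large covers look square with the amplifier.
- **Small cover:** it was out of that last picture. My evidence for it is the release pose, the top view, and a wrist view taken from over the middle transformer. That view put it about 1 mm from centre and square.
- **Valves:** the scene picture shows all six standing.

**Checks that disagreed:**
- The fixed top and scene cameras differed from the wrist camera by up to about 6 mm, so I used the wrist views for placing.
- An automatic mask measurement at the end merged covers with their shadows. I discarded it and read the corners by hand instead.

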